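# Change the water-filter cartridge in its push-push bay

### The job

Change the cartridge of the counter-top water filter: press the old cartridge down gently until the catch lets go and it pops up, then lift it out and put it in the white bowl. Put the new cartridge, which stands on the worktop, into the bay and press it gently home until the catch holds it down, then let go; never force it, and leave the other things on the worktop standing where they are.

Things in the scene. Friction and masses are not known exactly. Their poses are not given: they have to be found in the camera images.
- filter_unit: water filter: fixed white box 120 x 120 x 95 mm, steel spout at its front (-x), a rectangular bay in the middle of its flat top (deck). Origin at the centre of its underside, z up, y along the bay's long side. At most 40 N may act between it (housing and bay together) and a cartridge or the gripper
- bay_mouth (a point): centre of the bay's mouth at deck height, 95 mm above the worktop; axes as the unit's. Opening 30.2 mm (x) by 48.2 mm (y), straight walls, 4 mm bevel at 45 degrees round the mouth
- spent_center (a point): centre (half-way up) of the old cartridge: plain grey upright block, 28 mm (x) by 46 mm (y) by 75 mm high, white ribs low down, white top plate, 0.13 kg; top 37.5 mm above this point. It starts in the bay, held down, its top 11 to 18 mm above the deck (35 mm when popped up, 1 to 9 mm at the stop)
- fresh_center (a point): centre (half-way up) of the new cartridge, of the same form, size and axes as the old one; it stands upright on the open worktop. In the bay either way round (half a turn) is right
- bowl_center (a point): centre of the loose round white china bowl, 28 mm above the worktop; the bowl is 124 mm across the rim and 56 mm high, inner floor 8 mm above the worktop
- salt_shaker: bystander: upright salt shaker, 44 mm across, 90 mm high; origin at its foot
- mug: bystander: blue mug with handle, 82 x 114 x 91 mm; origin at its foot
- garlic: bystander: garlic bulb, 60 x 57 x 58 mm; origin at its foot
- catch_travel (a joint): travel of the bay's sprung floor, m, grows downward. -0.024 popped up; -0.007 to 0 when held by the catch (differs from unit to unit). Push-push: each press right to the firm stop, several mm below the held height (differs, must be felt), changes it over as the press is taken off: held pops up, popped up becomes held. A press ending short of the stop may not change it over
- carriage: the sprung floor itself, a grey plate 27 x 45 mm inside the bay on which the cartridge stands; origin at the centre of its upper face. Its spring pushes up with about 5 N when popped up and 9 N near the stop, where resistance rises steeply. At most 28 N may press on it

How it is judged:
By the outcome, as a careful person would: the job done as asked, in the order asked, and still so for the second after the job is handed in, with the robot touching nothing.
It also fails if it takes over 72 s, if anything falls off the work surface, if the arm or the gripper's body presses on something with over 40 N, if the wrist force passes 120 N, or if a joint passes its speed limit or range.

### The arm

A 6-joint arm with a two-finger parallel gripper is mounted at the origin on a cart in front of the work surface, level with it; the furniture and walls round the work are solid. World frame = base frame: x ahead of the robot, y to its left, z up, the work surface at z = 0. Lengths are in m, angles in rad, forces in N, time in s.
With the tool pointing down it reaches from about 0.375 to 0.9 m from the base axis. Payload 3.1 kg.
Tool frame: the origin (TCP) lies midway between the tips of the shut fingers; the grasp point (between the pads) lies robot.tcp_to_grasp behind it (robot.tcp_to_grasp is the distance from the TCP to the grasp point, in m); z points along the fingers, y is the direction in which the jaws open and shut (so a half turn about z gives the same grasp; the last joint's range is limited). The gripper opens to 87 mm and grips with 3 to 60 N. Pads are 19 mm wide; open, the fingers measure 117 mm over their backs; the gripper's body (75 mm by 190 mm) begins 51 mm behind the grasp point.
Start: joints at [-1.52, 0.527, 1.433, -0, 1.181, -0.178], TCP at [0.142, -0.609, 0.201] pointing down, gripper open.
Joint ranges: [-3.08, 3.08], [-0.75, 2.2], [0.22, 2.44], [-1.43, 4.57], [0, 2.65], [-2.85, 2.85]. Speed limits (rad/s): [2.79, 2.79, 3.14, 3.14, 3.14, 3.14].

### API

Orientations are given as a unit quaternion [x, y, z, w].
In Python, from rig import robot, cams, nets gives the robot as it stands. The module is installed in compiled form; this text tells all that it offers.
- The arm moves only by the tool play_rows, never from a script. Its argument "commands" is a list of rows, each an object of numbers: "x", "y", "z": the shift along the tool's x, y, z in mm; "spin": the turn about the tool's z in rad. In form: [{"x": .., "y": .., "z": .., "spin": ..}, ...]. A call has 1 to 8 rows; each row shifts and turns the pose as measured when the row begins, along the tool's axes as they then stand; what a row does not reach is not made up. A row lasts 1/10 s, in which the tool goes at most 50 mm and 8.59 degrees, less where a joint would pass 70% of its speed; a pose out of reach is approached as far as the arm can. A call is refused whole if a number of a shift passes 50 or a number of a turn 0.15, either way. A call with a gripper value outside its range is refused whole. "grip" is the opening, from 0 (shut) to 1 (fully open), set as the call begins (left out, the last holds). The fingers move at their own pace and stop on an object; "newtons" is the grip in N (left out, the last holds). Time passes only in rows, so rows that do not move let the fingers close. It gives the time, the measured TCP pose, the force and the opening at its end, in the units of the state.
- robot.get_obs(): the state, without advancing time (a new reading comes with each control period).
- cams.camera(name): name is "side" or "top"; returns a dict with "img" (420x560x3 uint8, red, green, blue), "fx", "fy", "cx", "cy" (pixels), "world_to_cam" (4x4, takes a point from world to camera coordinates). Camera axes: x right, y up, looking along -z (the intrinsics and any distortion apply to the point x, -y, -z); pixel columns grow to the right and rows downward; lengths in m; the calibration is good to about 2 mm. A picture is of the moment at which its call begins. There is no depth.
- robot.hand_in(): hands the job in, once; it reports no verdict.
Trained networks look in a picture, given as the dict that the camera call returned (one of the last four; its "shot" number tells which), for a name from the list of things; names that differ only in an ending like _2 or _b are one class to them, and where a whole thing is asked for, a point or a joint stands for the part that bears it (a point fixed in the world has none). Each returns a list of dicts, best first, with "conf" (0 to 1); they miss things now and then, are a little off and sometimes report something else, mostly with a low value. They report only what shows in the picture. A call takes as long as a camera call.
- nets.outline_of(picture, name): "region" (420x560 bool, what is visible of it) and "pixel" ([column, row] in pixels, amid what is visible of it).
The state is a dict: "time": time; "q": joint angles; "joint_velocities": joint speeds; "joint_torque": joint torques, N m; "position": TCP position; "tool_rot": TCP orientation; "ft_force": force on the tool from outside, world axes, zero at the start; "moment": the same for the moment, N m; "grip_width": finger opening in m.
Only numpy, scipy, OpenCV 4.12 (cv2) and the standard library are available. Lean on these libraries where they do the work, as an engineer would, in place of code of your own. Each camera call takes 0.05 s, during which the arm holds its last target.

## Working session

There is one attempt and no reset: what is moved stays moved. The work goes in short steps, Python scripts to look and compute and a tool call to move; the robot and the scene stay as the last step left them, time stands still between calls to the robot, and variables do not carry over. Pictures are saved under pics/ and viewed, and the job is handed in when it is done.

Besides the shell and the picture viewer there is one more tool, called after "Call:" by a JSON object that holds its "op" and its "data", one argument or row to a line. play_rows: Moves the arm, as the interface text tells. Its arguments: {"type":"object","properties":{"commands":{"type":"array"},"grip":{"type":"number"},"newtons":{"type":"number"}},"required":["commands"]}

```bash
mkdir -p pics; ls; python3 - <<'E'
from rig import robot,cams,nets
import cv2,numpy as np,pickle
print(robot.get_obs(), robot.tcp_to_grasp)
for n in ["top","side"]:
    c=cams.camera(n); cv2.imwrite(f"pics/{n}0.png",c["img"][:,:,::-1]); print(n,{k:v for k,v in c.items() if k!="img"})
    for t in ["filter_unit","spent_center","fresh_center","bowl_center","salt_shaker","mug","garlic"]:
        for r in nets.outline_of(c,t)[:2]:
            ys,xs=np.where(r["region"]); print(t,round(r["conf"],2),r["pixel"],xs.min(),xs.max(),ys.min(),ys.max(),len(xs))
E
```

```text
pics
{'time': 0.0, 'q': array([-1.52045955e+00,  5.28480768e-01,  1.43392010e+00,  1.21962691e-05,
        1.18140295e+00, -1.78512346e-01]), 'joint_velocities': array([-1.93671735e-04, -3.06126382e-04,  3.29082593e-05, -1.90568167e-04,
       -1.06473198e-03,  8.32063232e-04]), 'joint_torque': array([-3.85782387e-04, -4.40049040e+01, -1.76590580e+01,  6.32386794e-02,
        5.81560296e-02, -1.74295933e-04]), 'position': array([ 0.14176977, -0.60789411,  0.19965707]), 'tool_rot': array([ 9.93460307e-01,  1.14172657e-01,  7.64332607e-05, -1.10295068e-03]), 'ft_force': array([ 0.28381015,  0.49613149, -0.5848504 ]), 'moment': array([-2.72543670e-04,  7.59306673e-03, -7.74212460e-05]), 'grip_width': 0.08683064156900469} 0.0187
top {'fx': 387.9395461993097, 'fy': 387.9395461993097, 'cx': 272.0493992570862, 'cy': 213.96853402222257, 'world_to_cam': array([[-0.01553748, -0.99981926, -0.01095593, -0.09911582],
       [ 0.99361444, -0.01666387,  0.11159153, -0.5354819 ],
       [-0.11175393, -0.00915212,  0.99369377, -0.90854517],
       [ 0.        ,  0.        ,  0.        ,  1.        ]]
[... 608 characters left out ...]
9 387 259 277 395
side {'fx': 446.82629290268073, 'fy': 446.82629290268073, 'cx': 274.5178534300043, 'cy': 205.20090461526885, 'world_to_cam': array([[-0.81650353, -0.57723426, -0.01107232,  0.39833821],
       [ 0.26407765, -0.3904574 ,  0.88193311, -0.24680054],
       [-0.51340528,  0.71717755,  0.47124451, -0.76946225],
       [ 0.        ,  0.        ,  0.        ,  1.        ]]), 'shot': 2}
filter_unit 0.9 [229.4, 250.1] 188 268 212 287 3950
spent_center 0.85 [226.0, 225.5] 216 238 218 235 313
fresh_center 0.44 [372.5, 209.8] 368 377 207 212 47
bowl_center 0.58 [325.2, 213.9] 302 351 196 231 1328
mug 0.94 [254.5, 180.0] 243 282 165 204 893
garlic 0.81 [297.8, 182.3] 286 305 175 191 262
```

```bash
python3 - <<'E'
import cv2
a=cv2.imread("pics/top0.png")[110:300,130:420]; cv2.imwrite("pics/t0z.png",cv2.resize(a,None,fx=2.75,fy=2.75,interpolation=cv2.INTER_CUBIC))
a=cv2.imread("pics/side0.png")[140:310,170:410]; cv2.imwrite("pics/s0z.png",cv2.resize(a,None,fx=3.3,fy=3.3,interpolation=cv2.INTER_CUBIC))
E
```

```text
(no output)
```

View pics/t0z.png

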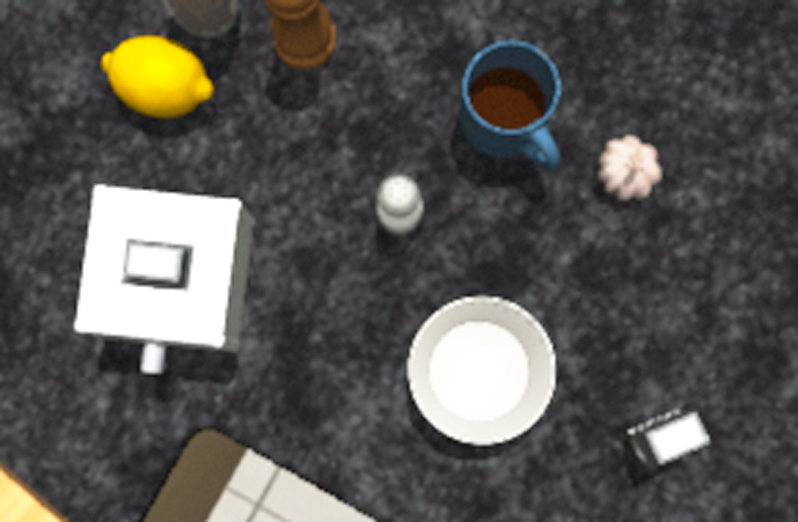

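View pics/s0z.png

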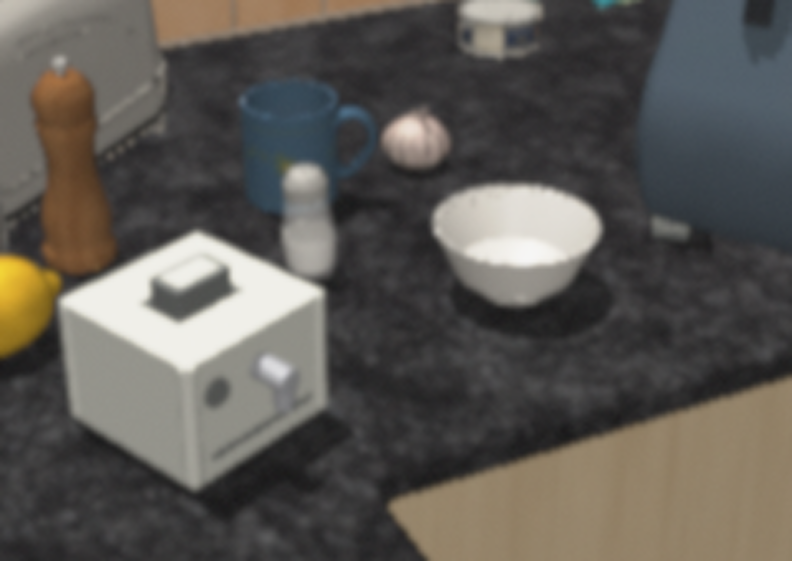

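View pics/side0.png

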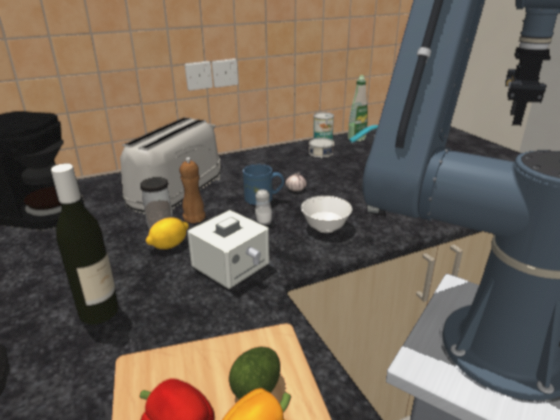

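```bash
cat > h.py <<'E'
import numpy as np,cv2
def proj(c,P):
    P=np.atleast_2d(P); W=c["world_to_cam"]; p=P@W[:3,:3].T+W[:3,3]
    return np.stack([c["cx"]+c["fx"]*p[:,0]/-p[:,2], c["cy"]+c["fy"]*p[:,1]/p[:,2]],1)
def back(c,uv,z):
    uv=np.atleast_2d(uv).astype(float); W=c["world_to_cam"]; R=W[:3,:3]; o=-R.T@W[:3,3]
    d=np.stack([(uv[:,0]-c["cx"])/c["fx"],-(uv[:,1]-c["cy"])/c["fy"],-np.ones(len(uv))],1)@R
    return o+d*((z-o[2])/d[:,2])[:,None]
def quad(img,roi,thr):
    x0,x1,y0,y1=roi
    g=cv2.resize(img[y0:y1,x0:x1].min(2),None,fx=8,fy=8,interpolation=cv2.INTER_CUBIC)
    m=(g>thr).astype(np.uint8); cs,_=cv2.findContours(m,cv2.RETR_EXTERNAL,cv2.CHAIN_APPROX_NONE)
    k=max(cs,key=cv2.contourArea); 
    return (k[:,0].astype(float)+.5)/8-.5+[x0,y0]
def fitrect(p):
    r=cv2.minAreaRect((p*1000).astype(np.float32)); return np.array(r[0]),np.array(r[1]),r[2]
E
python3 - <<'E'
from rig import robot,cams,nets
from h import *
c=cams.camera("top"); s=cams.camera("side")
np.save("pics/top.npy",c,allow_pickle=True);np.save("pics/side.npy",s,allow_pickle=True)
for thr in (120,150,180,210,230):
    k=quad(c["img"],(150,232,165,262),thr); print("deck",thr,fitrect(back(c,k,.095)[:,:2]))
    k=quad(c["img"],(170,202,192,218),thr) if 0 else None
for thr in (100,130,160,190,220):
    k=quad(c["img"],(352,395,252,290),thr); print("fresh",thr,fitrect(back(c,k,.075)[:,:2]))
for nm,cc in(("top",c),("side",s)):
    r=[r for r in nets.outline_of(cc,"spent_center")][0]; print(nm,r["pixel"],[back(cc,r["pixel"],z)[0] for z in(.095,.109)])
    for n in ("mug","garlic","salt_shaker"):
        for r in nets.outline_of(cc,n)[:1]: print(n,back(cc,r["pixel"],.045)[0])
print("gray side? img at fresh"); print(c["img"][255:282,355:392].min(2))
print(c["img"][192:218,170:204].min(2))
E
```

```text
deck 120 (array([535.05413818,  84.54612732]), array([126.28653717, 151.54270935]), 83.02519989013672)
deck 150 (array([547.55975342,  83.10184479]), array([125.0670166 , 125.20953369]), 83.02143096923828)
deck 180 (array([547.89819336,  83.07279968]), array([124.03695679, 123.65049744]), 82.95423126220703)
deck 210 (array([548.11480713,  83.05825043]), array([122.99802399, 122.41078186]), 82.92742919921875)
deck 230 (array([548.19934082,  83.08299255]), array([122.29065704, 121.75436401]), 82.96871185302734)
fresh 100 (array([ 400.24154663, -341.23327637]), array([30.33178329, 48.18790054]), 22.43118667602539)
fresh 130 (array([ 400.21887207, -341.3296814 ]), array([28.98379898, 47.03430939]), 22.429580688476562)
fresh 160 (array([ 400.27389526, -341.41213989]), array([27.59440613, 45.82109833]), 22.51104736328125)
fresh 190 (array([ 400.51507568, -341.72640991]), array([25.65212631, 44.04988861]), 22.426219940185547)
fresh 220 (array([ 400.2878418 , -341.27920532]), array([23.41018867, 40.32608032]), 22.6970157623291)
top [185.3, 204.9] [array([0.55033753, 0.08729533, 0.095     ]),
[... 7607 characters left out ...]
 254 255 253 239 225 220 202 168 131  95  87  80  80  77  75  75  74
   71  74  73  73  70  68  65  66  67 107 187 250 255 255 255 255]
 [255 255 255 254 254 254 254 253 250 246 243 241 241 231 216 185 121 114
  105  99  95  86  80  80  80  75 103 133 210 252 255 255 255 255]
 [255 255 255 255 255 255 254 255 255 255 255 255 254 254 253 252 246 245
  244 243 242 242 241 232 221 221 213 203 234 253 255 255 255 255]
 [255 255 255 255 255 255 254 255 255 255 255 255 255 255 255 255 255 255
  255 255 255 255 254 254 254 254 253 252 253 254 255 255 255 255]
 [255 255 255 255 255 255 255 255 255 254 255 255 255 254 255 255 255 254
  255 255 255 254 255 254 255 255 255 255 255 254 255 254 255 255]]
```

```bash
cat >> h.py <<'E'
from scipy.spatial.transform import Rotation as Ro
def plan(o,tgt,yaw=None):
    """rows-needed in tool axes mm to bring TCP to tgt; spin to bring tool x to yaw(deg)"""
    R=Ro.from_quat(o["tool_rot"]).as_matrix(); d=R.T@(np.array(tgt)-o["position"])*1000
    phi=np.degrees(np.arctan2(R[1,0],R[0,0])); sp=None
    if yaw is not None: sp=-np.radians((yaw-phi+180)%360-180)
    print("tool shift mm",d.round(1),"phi",phi.round(2),"spin",sp,"tilt",np.degrees(np.arccos(-R[2,2])).round(2),"F",o["ft_force"].round(2),"w",o["grip_width"],"t",o["time"])
E
python3 - <<'E'
from rig import robot
from h import *
c=np.load("pics/top.npy",allow_pickle=True).item(); s=np.load("pics/side.npy",allow_pickle=True).item()
k=quad(c["img"],(272,340,212,278),150)
p=back(c,k,.056)[:,:2]; print("bowl",cv2.minEnclosingCircle((p*1000).astype(np.float32)), fitrect(p))
for uv in [(130+300/2.75,110+45/2.75),(130+205/2.75,110+10/2.75)]: print(back(c,uv,0)[0],back(c,uv,.1)[0])
# deck corners in both views
def box(cx,cy,yaw,hx,hy,z):
    a=np.radians(yaw);R=np.array([[np.cos(a),-np.sin(a)],[np.sin(a),np.cos(a)]])
    q=np.array([[-hx,-hy],[hx,-hy],[hx,hy],[-hx,hy]])@R.T+[cx,cy]; return np.c_[q,np.full(4,z)]
for nm,cc,roi,f in(("top",c,(150,395,165,290),3.2),("side",s,(180,280,205,295),7)):
    im=cv2.resize(cc["img"][roi[2]:roi[3],roi[0]:roi[1]],None,fx=f,fy=f,interpolation=cv2.INTER_CUBIC)[:,:,::-1].copy()
    for b,col in((box(.548,.083,-7,.06,.06,.095),(0,0,255)),(box(.548,.083,-7,.0151,.0241,.095),(0,255,0)),(box(.548,.083,-7,.014,.023,.109),(255,0,0)),(box(.4003,-.3414,22.4,.014,.023,.075),(0,0,255)),(box(.548,.083,-7,.06,.06,0),(255,0,255))):
        q=((proj(cc,b)-[roi[0],roi[2]]+.5)*f-.5).round().astype(int); cv2.polylines(im,[q],True,col,1)
    cv2.imwrite(f"pics/ov_{nm}.png",im)
o=robot.get_obs(); plan(o,[.548,.083,.16],-7)
E
```

```text
bowl ((459.5011901855469, -183.0640411376953), 63.3430290222168) (array([ 459.49615479, -183.31256104]), array([125.12014771, 125.22772217]), 44.06800842285156)
[ 0.76432213 -0.02657218  0.        ] [ 0.72944555 -0.03590816  0.1       ]
[0.79986739 0.06221334 0.        ] [0.7612939  0.04364315 0.1       ]
tool shift mm [ 552.5 -581.5   40.7] phi 13.11 spin 0.3509395853393936 tilt 0.0 F [-0.35  1.16  0.23] w 0.08739931416670746 t 1.3
```

View pics/ov_top.png

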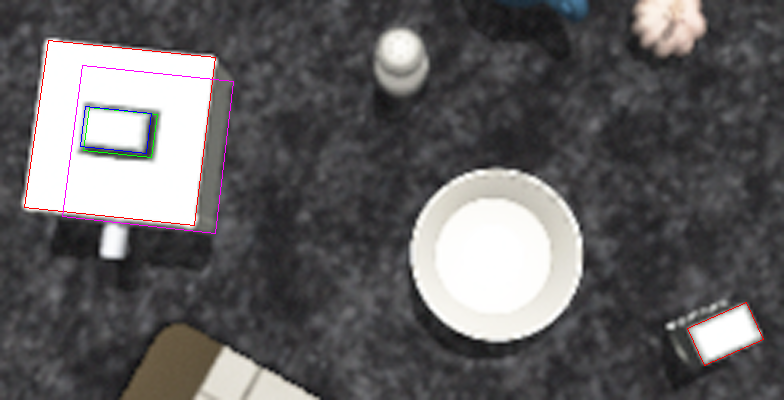

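View pics/ov_side.png

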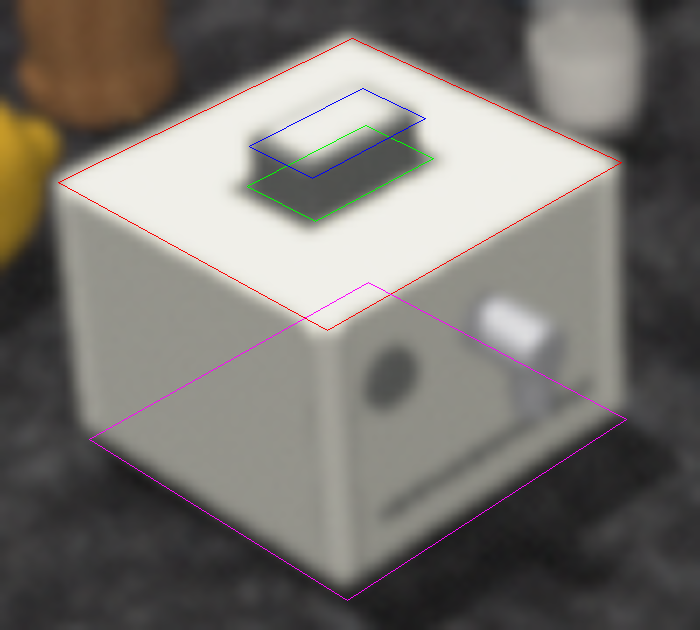

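Call:
{"op": "play_rows", "data": {
  "commands": [
    {"x": 34,"y": -36,"z": 0},
    {"x": 34,"y": -36,"z": 0},
    {"x": 34,"y": -36,"z": 0},
    {"x": 34,"y": -36,"z": 0},
    {"x": 34,"y": -36,"z": 0},
    {"x": 34,"y": -36,"z": 0},
    {"x": 34,"y": -36,"z": 0},
    {"x": 34,"y": -36,"z": 0}
  ],
  "grip": 0,
  "newtons": 10
}}

```text
invalid input
```

Call:
{"op": "play_rows", "data": {
  "commands": [
    {"x": 34,"y": -36,"z": 0},
    {"x": 34,"y": -36,"z": 0},
    {"x": 34,"y": -36,"z": 0},
    {"x": 34,"y": -36,"z": 0},
    {"x": 34,"y": -36,"z": 0},
    {"x": 34,"y": -36,"z": 0}
  ]
}}

```text
invalid input
```

Call:
{"op": "play_rows", "data": {
  "commands": [
    {"spin": 0.12},
    {"spin": 0.12},
    {"spin": 0.12}
  ]
}}

```text
invalid input
```

```bash
python3 - <<'E'
from rig import robot
from h import *
o=robot.get_obs(); print(o["position"],o["q"]);plan(o,[.548,.083,.125],-7)
E
```

```text
[ 0.14177032 -0.60866821  0.2006557 ] [-1.52052527e+00  5.27472441e-01  1.43273025e+00  1.88429000e-05
  1.18140680e+00 -1.78502634e-01]
tool shift mm [ 552.5 -581.5   75.7] phi 13.11 spin 0.3509395853393936 tilt 0.0 F [-0.35  1.16  0.23] w 0.08739931416670746 t 1.3
```

All keys are probably required.

Call:
{"op": "play_rows", "data": {
  "commands": [
    {"x": 34,"y": -36,"z": 0,"spin": 0},
    {"x": 34,"y": -36,"z": 0,"spin": 0},
    {"x": 34,"y": -36,"z": 0,"spin": 0},
    {"x": 34,"y": -36,"z": 0,"spin": 0},
    {"x": 34,"y": -36,"z": 0,"spin": 0},
    {"x": 34,"y": -36,"z": 0,"spin": 0},
    {"x": 34,"y": -36,"z": 0,"spin": 0},
    {"x": 34,"y": -36,"z": 0,"spin": 0}
  ],
  "grip": 0,
  "newtons": 10
}}

```text
time: 2.1
position: [0.3433, -0.2694, 0.199]
tool_rot: [0.994, 0.107, 0.001, 0.006]
ft_force: [0.7, 0.4, 0.0]
grip_width: 0.0308
```

Call:
{"op": "play_rows", "data": {
  "commands": [
    {"x": 34,"y": -36,"z": 0,"spin": 0},
    {"x": 34,"y": -36,"z": 0,"spin": 0},
    {"x": 34,"y": -36,"z": 0,"spin": 0},
    {"x": 34,"y": -36,"z": 0,"spin": 0},
    {"x": 34,"y": -36,"z": 0,"spin": 0},
    {"x": 34,"y": -36,"z": 0,"spin": 0},
    {"x": 0,"y": 0,"z": 0,"spin": 0}
  ]
}}

```text
time: 2.8
position: [0.5009, -0.0072, 0.1991]
tool_rot: [0.994, 0.11, 0.005, 0.008]
ft_force: [-0.9, -1.2, 0.2]
grip_width: 0.0005
```

```bash
python3 - <<'E'
from rig import robot
from h import *
o=robot.get_obs(); print(o["position"],o["q"]);plan(o,[.548,.083,.125],-7)
E
```

```text
[ 0.50090222 -0.00716536  0.19905415] [-0.230375    0.35819242  1.74998316 -0.01291779  1.01794128  1.12608744]
tool shift mm [ 65.  -78.9  73.3] phi 12.67 spin 0.3432816362017151 tilt 1.09 F [-0.9  -1.22  0.16] w 0.00048382630421889956 t 2.8
```

Call:
{"op": "play_rows", "data": {
  "commands": [
    {"x": 16,"y": -20,"z": 0,"spin": 0},
    {"x": 16,"y": -20,"z": 0,"spin": 0},
    {"x": 16,"y": -20,"z": 0,"spin": 0},
    {"x": 10,"y": -12,"z": 0,"spin": 0}
  ]
}}

```text
time: 3.2
position: [0.542, 0.0774, 0.1984]
tool_rot: [0.994, 0.111, 0.005, 0.009]
ft_force: [0.1, -0.7, -0.2]
grip_width: 0.0005
```

```bash
cat > st.py <<'E'
import sys
from rig import robot
from h import *
o=robot.get_obs(); print(o["position"].round(4),Ro.from_quat(o["tool_rot"]).as_matrix()[:2,2].round(4),"q6",o["q"][5].round(2))
a=eval(sys.argv[1]); plan(o,a[:3],a[3])
E
python3 st.py .548,.083,.125,-7
```

```text
[0.542  0.0774 0.1984] [ 0.0116 -0.0162] q6 1.3
tool shift mm [ 6.5 -5.5 73.4] phi 12.74 spin 0.34450551856628947 tilt 1.14 F [ 0.15 -0.71 -0.16] w 0.000540064290287298 t 3.2
```

Call:
{"op": "play_rows", "data": {
  "commands": [
    {"x": 6,"y": -5,"z": 20,"spin": 0},
    {"x": 0,"y": 0,"z": 20,"spin": 0.1},
    {"x": 0,"y": 0,"z": 15,"spin": 0.1},
    {"x": 0,"y": 0,"z": 10,"spin": 0.1},
    {"x": 0,"y": 0,"z": 0,"spin": 0.06},
    {"x": 0,"y": 0,"z": 0,"spin": 0}
  ]
}}

```text
time: 3.8
position: [0.549, 0.0803, 0.1316]
tool_rot: [0.997, -0.075, 0.007, 0.009]
ft_force: [0.4, -0.8, 0.1]
grip_width: 0.0005
```

```bash
python3 st.py .548,.083,.115,-7
```

```text
[0.549  0.0803 0.1316] [ 0.0129 -0.0185] q6 1.69
tool shift mm [-1.6 -2.7 16.5] phi -8.65 spin -0.028764234770401582 tilt 1.29 F [ 0.39 -0.8   0.1 ] w 0.0005451075258386289 t 3.8
```

Call:
{"op": "play_rows", "data": {
  "commands": [
    {"x": -1.5,"y": -2.5,"z": 6,"spin": -0.028},
    {"x": 0,"y": 0,"z": 5,"spin": 0},
    {"x": 0,"y": 0,"z": 2,"spin": 0}
  ]
}}

```text
time: 4.1
position: [0.5482, 0.0817, 0.1182]
tool_rot: [0.998, -0.059, 0.007, 0.009]
ft_force: [0.0, 0.2, -0.8]
grip_width: 0.0003
```

Call:
{"op": "play_rows", "data": {
  "commands": [
    {"x": 0,"y": 0,"z": 2,"spin": 0},
    {"x": 0,"y": 0,"z": 2,"spin": 0}
  ]
}}

```text
time: 4.3
position: [0.5483, 0.0815, 0.1139]
tool_rot: [0.998, -0.059, 0.008, 0.009]
ft_force: [-0.5, -0.9, -0.3]
grip_width: 0.0004
```

```bash
python3 st.py .548,.083,.11,-7
```

```text
[0.5483 0.0815 0.1139] [ 0.014  -0.0191] q6 1.66
tool shift mm [-0.6 -1.5  3.9] phi -6.76 spin 0.004110541687810624 tilt 1.36 F [-0.5  -0.91 -0.32] w 0.00041386239106058363 t 4.3
```

Call:
{"op": "play_rows", "data": {
  "commands": [
    {"x": 0,"y": 0,"z": 2,"spin": 0}
  ]
}}

```text
time: 4.4
position: [0.5485, 0.0815, 0.1118]
tool_rot: [0.998, -0.059, 0.008, 0.009]
ft_force: [-0.4, -0.1, 0.2]
grip_width: 0.0004
```

Call:
{"op": "play_rows", "data": {
  "commands": [
    {"x": 0,"y": 0,"z": 2,"spin": 0}
  ]
}}

```text
time: 4.5
position: [0.5486, 0.0815, 0.1097]
tool_rot: [0.998, -0.059, 0.008, 0.009]
ft_force: [0.9, -0.4, 0.3]
grip_width: 0.0006
```

Call:
{"op": "play_rows", "data": {
  "commands": [
    {"x": 0,"y": 0,"z": 2,"spin": 0}
  ]
}}

```text
time: 4.6
position: [0.5487, 0.0815, 0.1076]
tool_rot: [0.998, -0.059, 0.008, 0.009]
ft_force: [0.4, 0.6, -0.3]
grip_width: 0.0007
```

Call:
{"op": "play_rows", "data": {
  "commands": [
    {"x": 0,"y": 0,"z": 1.5,"spin": 0}
  ]
}}

```text
time: 4.7
position: [0.5487, 0.0815, 0.106]
tool_rot: [0.998, -0.059, 0.008, 0.009]
ft_force: [0.3, -0.6, 0.6]
grip_width: 0.0007
```

Call:
{"op": "play_rows", "data": {
  "commands": [
    {"x": 0,"y": 0,"z": 1.5,"spin": 0}
  ]
}}

```text
time: 4.8
position: [0.5488, 0.0814, 0.1044]
tool_rot: [0.998, -0.059, 0.008, 0.009]
ft_force: [0.6, 0.5, -1.0]
grip_width: 0.0004
```

```bash
python3 - <<'E'
from rig import cams
import cv2
c=cams.camera("side")["img"][120:300,150:330,::-1]; d=cams.camera("top")["img"][140:290,130:330,::-1]
cv2.imwrite("pics/p1.png",cv2.hconcat([cv2.resize(c,(400,400),interpolation=2),cv2.resize(d,(400,400),interpolation=2)]))
E
```

```text
(no output)
```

View pics/p1.png

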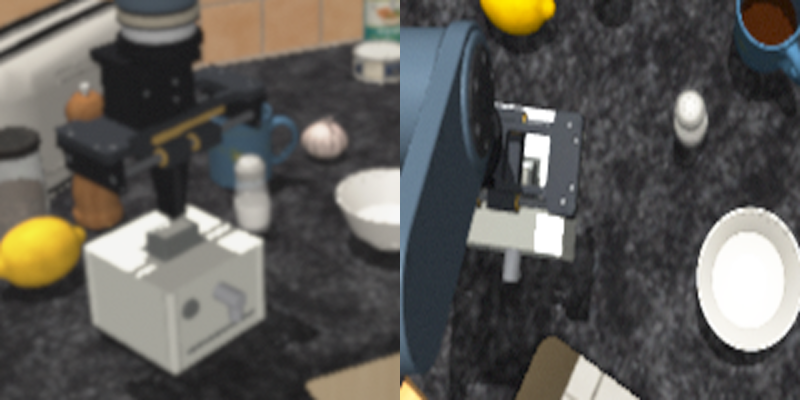

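```bash
python3 - <<'E'
from rig import cams,robot
from h import *
s=cams.camera("side"); o=robot.get_obs(); print(o["position"])
im=cv2.resize(s["img"][170:290,170:290],(720,720),interpolation=2)[:,:,::-1].copy()
for p,col in((o["position"],(0,0,255)),([.548,.083,.106],(0,255,0)),([.548,.083,.113],(255,0,0))):
    q=((proj(s,np.array(p))[0]-170+.5)*6).astype(int);cv2.circle(im,tuple(q),4,col,-1)
cv2.imwrite("pics/p2.png",im[:600])
W=s["world_to_cam"];print(-W[:3,:3].T@W[:3,3])
E
```

```text
[0.54866794 0.08140794 0.10437921]
[-0.00462692  0.68541041  0.58467696]
```

View pics/p2.png

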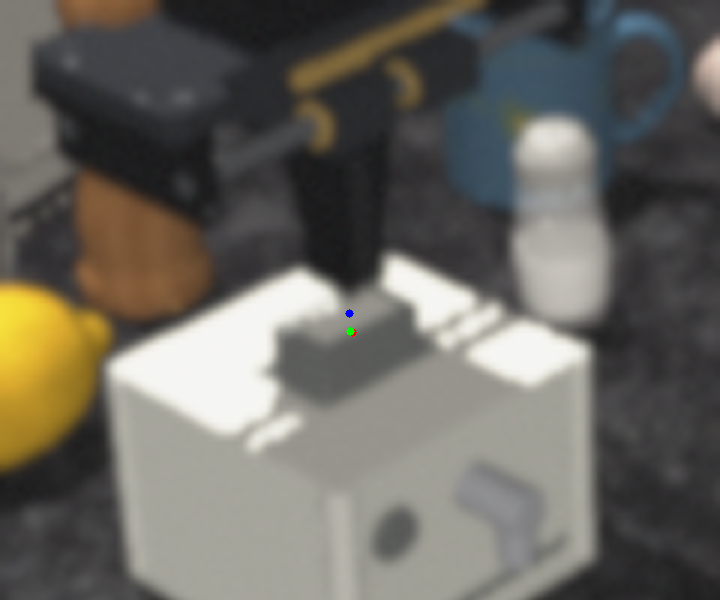

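Call:
{"op": "play_rows", "data": {
  "commands": [
    {"x": 0,"y": 0,"z": 2,"spin": 0}
  ]
}}

```text
time: 5.05
position: [0.549, 0.0814, 0.1026]
tool_rot: [0.998, -0.059, 0.008, 0.009]
ft_force: [0.1, 0.3, 0.6]
grip_width: 0.0003
```

Call:
{"op": "play_rows", "data": {
  "commands": [
    {"x": 0,"y": 0,"z": 2,"spin": 0}
  ]
}}

```text
time: 5.15
position: [0.5491, 0.0813, 0.1005]
tool_rot: [0.998, -0.059, 0.008, 0.009]
ft_force: [-0.4, 0.5, 0.1]
grip_width: 0.0009
```

Call:
{"op": "play_rows", "data": {
  "commands": [
    {"x": 0,"y": 0,"z": 2,"spin": 0}
  ]
}}

```text
time: 5.25
position: [0.5492, 0.0813, 0.0984]
tool_rot: [0.998, -0.059, 0.008, 0.009]
ft_force: [0.1, -1.0, 0.2]
grip_width: 0.0005
```

```bash
cat > look.py <<'E'
import sys
from rig import cams,robot
from h import *
n,cam,x0,x1,y0,y1=sys.argv[1],sys.argv[2],*map(int,sys.argv[3:7])
s=cams.camera(cam); o=robot.get_obs(); print(o["position"],o["ft_force"].round(2))
f=min(780/(x1-x0),590/(y1-y0))
im=cv2.resize(s["img"][y0:y1,x0:x1],None,fx=f,fy=f,interpolation=2)[:,:,::-1].copy()
for a in sys.argv[7:]:
    p=o["position"] if a=="t" else eval(a)
    q=((proj(s,np.array(p))[0]-[x0,y0]+.5)*f).astype(int);cv2.circle(im,tuple(int(v) for v in q),3,(0,0,255),-1)
cv2.imwrite(f"pics/{n}.png",im)
E
python3 look.py p3 side 170 290 190 290 t
```

```text
[0.54891569 0.08131571 0.09807062] [-0.24  0.17 -0.37]
```

View pics/p3.png

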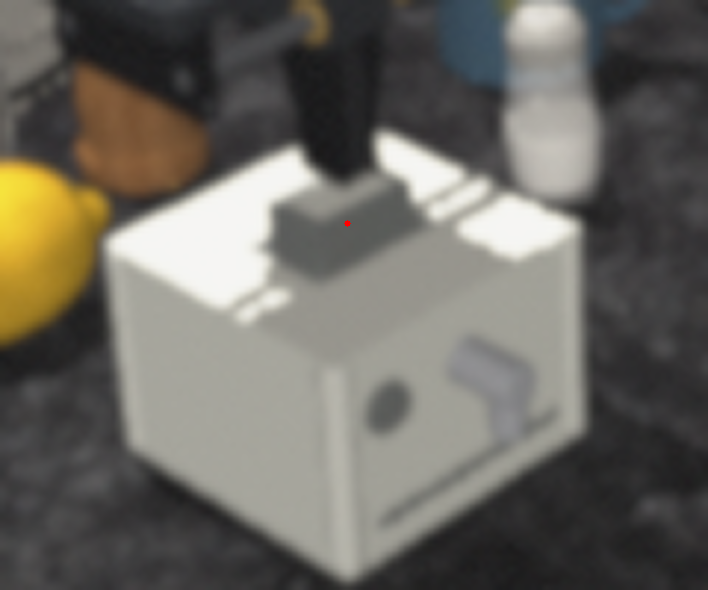

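Call:
{"op": "play_rows", "data": {
  "commands": [
    {"x": 0,"y": 0,"z": 2,"spin": 0}
  ]
}}

```text
time: 5.4
position: [0.549, 0.0813, 0.096]
tool_rot: [0.998, -0.059, 0.008, 0.009]
ft_force: [0.1, -0.6, -0.2]
grip_width: 0.0004
```

Call:
{"op": "play_rows", "data": {
  "commands": [
    {"x": 0,"y": 0,"z": 2,"spin": 0}
  ]
}}

```text
time: 5.5
position: [0.5491, 0.0812, 0.0938]
tool_rot: [0.998, -0.059, 0.008, 0.009]
ft_force: [-0.4, -0.0, -0.7]
grip_width: 0.0006
```

Call:
{"op": "play_rows", "data": {
  "commands": [
    {"x": 0,"y": 0,"z": 2,"spin": 0}
  ]
}}

```text
time: 5.6
position: [0.5491, 0.0812, 0.0916]
tool_rot: [0.998, -0.059, 0.008, 0.009]
ft_force: [0.4, -0.4, -0.6]
grip_width: 0.0008
```

```bash
python3 look.py p4 side 190 270 190 250 t; python3 look.py p5 top 130 270 150 255 t
```

```text
[0.54899786 0.08117387 0.09144453] [0.07 0.57 1.27]
[0.54910584 0.0811715  0.09162961] [ 0.05 -0.54 -0.22]
```

View pics/p4.png

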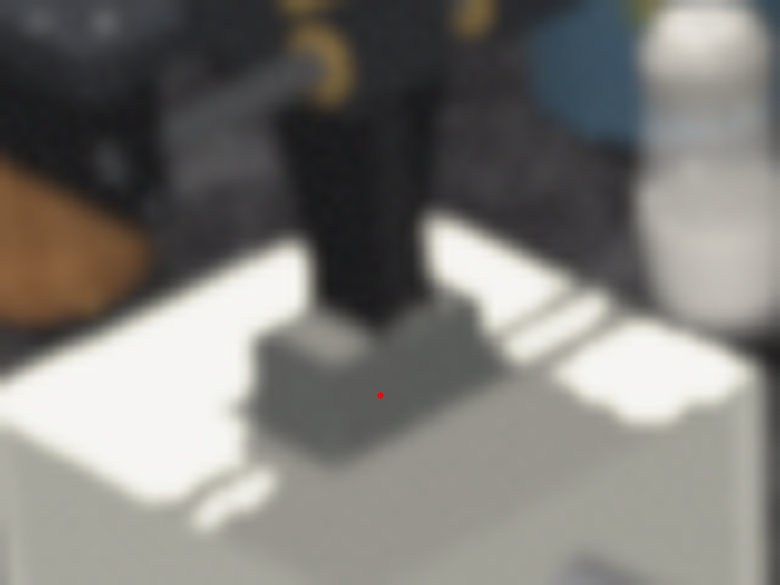

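View pics/p5.png

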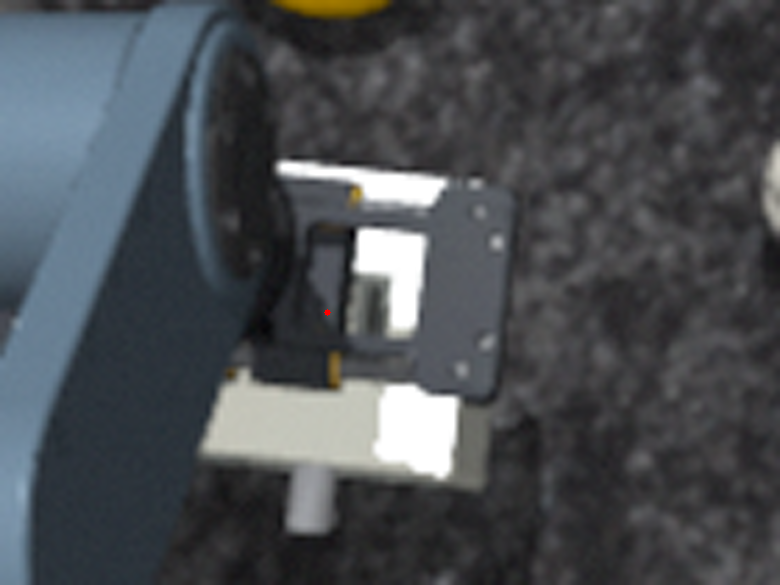

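Call:
{"op": "play_rows", "data": {
  "commands": [
    {"x": 0,"y": 0,"z": 1.5,"spin": 0}
  ]
}}

```text
time: 5.8
position: [0.5492, 0.0812, 0.0905]
tool_rot: [0.998, -0.059, 0.008, 0.009]
ft_force: [-1.7, 0.7, 5.5]
grip_width: 0.0002
```

Call:
{"op": "play_rows", "data": {
  "commands": [
    {"x": 0,"y": 0,"z": 1.5,"spin": 0}
  ]
}}

```text
time: 5.9
position: [0.5492, 0.0812, 0.0895]
tool_rot: [0.998, -0.059, 0.008, 0.009]
ft_force: [-0.9, 1.1, 4.7]
grip_width: 0.0005
```

Call:
{"op": "play_rows", "data": {
  "commands": [
    {"x": 0,"y": 0,"z": 1.5,"spin": 0}
  ]
}}

```text
time: 6.0
position: [0.5493, 0.0812, 0.0885]
tool_rot: [0.998, -0.059, 0.008, 0.009]
ft_force: [-1.0, 0.0, 6.7]
grip_width: 0.0006
```

Call:
{"op": "play_rows", "data": {
  "commands": [
    {"x": 0,"y": 0,"z": 2,"spin": 0}
  ]
}}

```text
time: 6.1
position: [0.5493, 0.0812, 0.0872]
tool_rot: [0.998, -0.059, 0.008, 0.009]
ft_force: [-1.9, 0.1, 5.6]
grip_width: 0.0005
```

Call:
{"op": "play_rows", "data": {
  "commands": [
    {"x": 0,"y": 0,"z": 2,"spin": 0}
  ]
}}

```text
time: 6.2
position: [0.5493, 0.0812, 0.0858]
tool_rot: [0.998, -0.059, 0.009, 0.009]
ft_force: [-1.6, 0.6, 6.1]
grip_width: 0.0005
```

Call:
{"op": "play_rows", "data": {
  "commands": [
    {"x": 0,"y": 0,"z": 2,"spin": 0}
  ]
}}

```text
time: 6.3
position: [0.5494, 0.0812, 0.0845]
tool_rot: [0.998, -0.059, 0.009, 0.009]
ft_force: [-2.0, 1.0, 6.5]
grip_width: 0.0003
```

Call:
{"op": "play_rows", "data": {
  "commands": [
    {"x": 0,"y": 0,"z": 2,"spin": 0}
  ]
}}

```text
time: 6.4
position: [0.5494, 0.0812, 0.0832]
tool_rot: [0.998, -0.059, 0.009, 0.009]
ft_force: [-2.1, -0.7, 7.8]
grip_width: 0.0003
```

Call:
{"op": "play_rows", "data": {
  "commands": [
    {"x": 0,"y": 0,"z": 2,"spin": 0}
  ]
}}

```text
time: 6.5
position: [0.5494, 0.0812, 0.0821]
tool_rot: [0.998, -0.058, 0.009, 0.009]
ft_force: [-1.6, 1.3, 8.2]
grip_width: 0.0007
```

Call:
{"op": "play_rows", "data": {
  "commands": [
    {"x": 0,"y": 0,"z": 2,"spin": 0}
  ]
}}

```text
time: 6.6
position: [0.5495, 0.0811, 0.081]
tool_rot: [0.998, -0.058, 0.009, 0.009]
ft_force: [-2.9, 0.2, 8.1]
grip_width: 0.0006
```

Call:
{"op": "play_rows", "data": {
  "commands": [
    {"x": 0,"y": 0,"z": 2,"spin": 0}
  ]
}}

```text
time: 6.7
position: [0.5495, 0.0812, 0.08]
tool_rot: [0.998, -0.058, 0.009, 0.009]
ft_force: [-2.1, -0.0, 11.8]
grip_width: 0.0006
```

Call:
{"op": "play_rows", "data": {
  "commands": [
    {"x": 0,"y": 0,"z": 2,"spin": 0}
  ]
}}

```text
time: 6.8
position: [0.5497, 0.0811, 0.0796]
tool_rot: [0.998, -0.058, 0.01, 0.009]
ft_force: [-3.7, 0.0, 17.4]
grip_width: 0.0005
```

Call:
{"op": "play_rows", "data": {
  "commands": [
    {"x": 0,"y": 0,"z": 2,"spin": 0}
  ]
}}

```text
time: 6.9
position: [0.5499, 0.0811, 0.0796]
tool_rot: [0.998, -0.058, 0.01, 0.009]
ft_force: [-3.3, 0.5, 16.1]
grip_width: 0.0007
```

Call:
{"op": "play_rows", "data": {
  "commands": [
    {"x": 0,"y": 0,"z": -4,"spin": 0},
    {"x": 0,"y": 0,"z": -6,"spin": 0},
    {"x": 0,"y": 0,"z": -10,"spin": 0}
  ]
}}

```text
time: 7.2
position: [0.5491, 0.0813, 0.1013]
tool_rot: [0.998, -0.058, 0.01, 0.01]
ft_force: [0.1, -1.1, 2.3]
grip_width: 0.0005
```

Call:
{"op": "play_rows", "data": {
  "commands": [
    {"x": 0,"y": 0,"z": -15,"spin": 0},
    {"x": 0,"y": 0,"z": -15,"spin": 0}
  ]
}}

```text
time: 7.4
position: [0.548, 0.0819, 0.1319]
tool_rot: [0.998, -0.058, 0.009, 0.01]
ft_force: [-0.0, -0.9, 0.3]
grip_width: 0.0005
```

```bash
python3 look.py p6 side 190 270 180 250
```

```text
[0.54975663 0.08202003 0.13431948] [0.91 0.47 2.03]
```

View pics/p6.png

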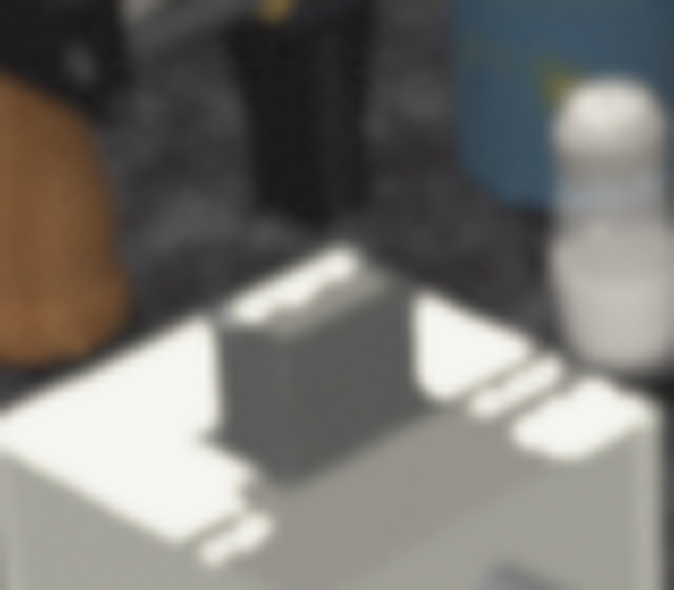

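Call:
{"op": "play_rows", "data": {
  "commands": [
    {"x": 0,"y": 0,"z": 0,"spin": 0},
    {"x": 0,"y": 0,"z": 0,"spin": 0},
    {"x": 0,"y": 0,"z": 0,"spin": 0},
    {"x": 0,"y": 0,"z": 0,"spin": 0}
  ],
  "grip": 1
}}

```text
time: 7.85
position: [0.5494, 0.0821, 0.1334]
tool_rot: [0.998, -0.058, 0.012, 0.01]
ft_force: [0.7, 0.4, -0.2]
grip_width: 0.0245
```

```bash
python3 st.py .548,.083,.086,-7; python3 look.py p7 side 170 290 150 250 t
```

```text
[0.5494 0.0821 0.1334] [ 0.0219 -0.0203] q6 1.66
tool shift mm [-2.6 -1.6 47.3] phi -6.64 spin 0.006239932081401718 tilt 1.71 F [ 0.72  0.4  -0.19] w 0.024500332083370983 t 7.85
[0.54924679 0.08208548 0.13333924] [-0.73 -0.5  -0.19]
```

View pics/p7.png

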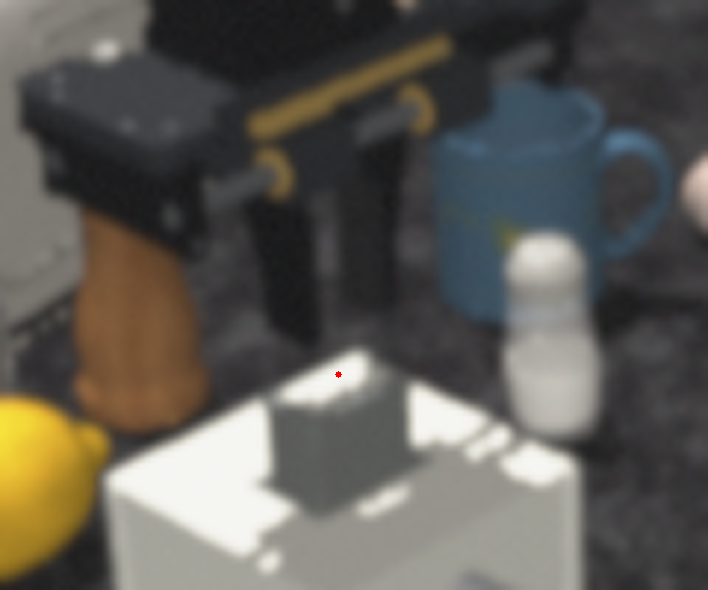

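Call:
{"op": "play_rows", "data": {
  "commands": [
    {"x": -1,"y": -1.5,"z": 0,"spin": 0.006},
    {"x": 0,"y": 0,"z": 0,"spin": 0},
    {"x": 0,"y": 0,"z": 0,"spin": 0},
    {"x": 0,"y": 0,"z": 0,"spin": 0},
    {"x": 0,"y": 0,"z": 0,"spin": 0}
  ]
}}

```text
time: 8.4
position: [0.5476, 0.0839, 0.132]
tool_rot: [0.998, -0.061, 0.01, 0.01]
ft_force: [-0.9, -0.3, -0.1]
grip_width: 0.0684
```

```bash
python3 st.py .548,.083,.086,-7
```

```text
[0.5476 0.0839 0.132 ] [ 0.019  -0.0202] q6 1.67
tool shift mm [-0.5  0.  46. ] phi -7.02 spin -0.0003645778381367879 tilt 1.59 F [-0.88 -0.26 -0.1 ] w 0.06843833257737618 t 8.4
```

Call:
{"op": "play_rows", "data": {
  "commands": [
    {"x": -0.5,"y": 0,"z": 14,"spin": 0},
    {"x": -0.4,"y": -0.3,"z": 12,"spin": 0},
    {"x": -0.3,"y": -0.3,"z": 10,"spin": 0},
    {"x": 0,"y": 0,"z": 5,"spin": 0}
  ]
}}

```text
time: 8.8
position: [0.5486, 0.0838, 0.0902]
tool_rot: [0.998, -0.061, 0.012, 0.009]
ft_force: [0.1, -0.1, -0.2]
grip_width: 0.0864
```

```bash
python3 st.py .548,.083,.086,-7;python3 look.py p8 side 170 290 150 250 t
```

```text
[0.5486 0.0838 0.0902] [ 0.0225 -0.0203] q6 1.67
tool shift mm [-0.6  0.7  4.2] phi -7.02 spin -0.00036985745644991586 tilt 1.74 F [ 0.14 -0.14 -0.17] w 0.08642696470490027 t 8.8
[0.54829023 0.08372943 0.08970928] [ 0.06  0.1  -0.46]
```

View pics/p8.png

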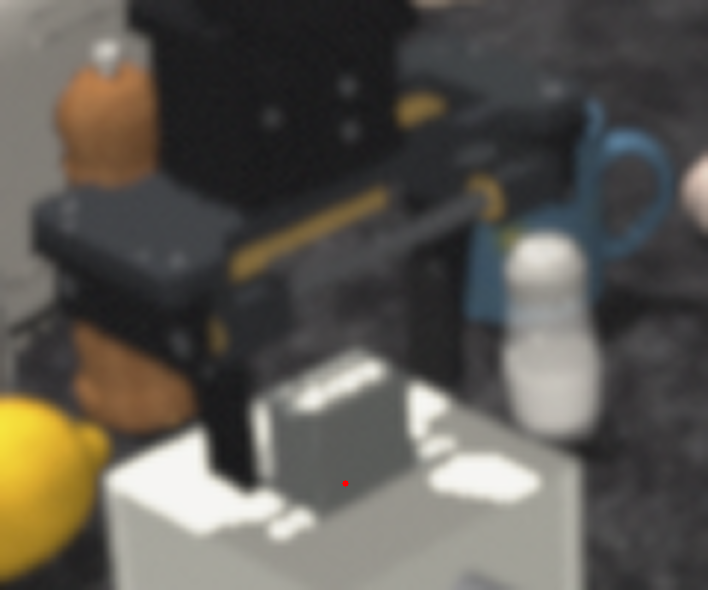

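Call:
{"op": "play_rows", "data": {
  "commands": [
    {"x": -0.6,"y": 0.6,"z": 3,"spin": 0},
    {"x": 0,"y": 0,"z": 0,"spin": 0},
    {"x": 0,"y": 0,"z": 0,"spin": 0},
    {"x": 0,"y": 0,"z": 0,"spin": 0},
    {"x": 0,"y": 0,"z": 0,"spin": 0}
  ],
  "grip": 0,
  "newtons": 5
}}

```text
time: 9.35
position: [0.5484, 0.083, 0.0869]
tool_rot: [0.998, -0.061, 0.012, 0.009]
ft_force: [-0.9, -0.1, -0.3]
grip_width: 0.0551
```

Call:
{"op": "play_rows", "data": {
  "commands": [
    {"x": 0,"y": 0,"z": 0,"spin": 0},
    {"x": 0,"y": 0,"z": 0,"spin": 0}
  ]
}}

```text
time: 9.55
position: [0.5485, 0.0831, 0.0873]
tool_rot: [0.998, -0.061, 0.012, 0.009]
ft_force: [0.5, -0.2, -2.1]
grip_width: 0.046
```

```bash
python3 st.py .548,.083,.086,-7
```

```text
[0.5485 0.0831 0.0873] [ 0.0233 -0.0204] q6 1.67
tool shift mm [-0.5  0.1  1.3] phi -7.02 spin -0.0004313881752802027 tilt 1.77 F [ 0.51 -0.18 -2.07] w 0.04598688150796222 t 9.55
```

Call:
{"op": "play_rows", "data": {
  "commands": [
    {"x": 0,"y": 0,"z": 0,"spin": 0},
    {"x": 0,"y": 0,"z": -3,"spin": 0},
    {"x": 0,"y": 0,"z": -8,"spin": 0}
  ],
  "newtons": 20
}}

```text
time: 9.85
position: [0.5475, 0.0833, 0.0976]
tool_rot: [0.998, -0.061, 0.011, 0.01]
ft_force: [0.7, -0.5, -2.0]
grip_width: 0.0459
```

```bash
python3 st.py .548,.083,.2,-7
```

```text
[0.5475 0.0833 0.0976] [ 0.0212 -0.0204] q6 1.67
tool shift mm [   2.9    2.  -102.3] phi -7.02 spin -0.0003171094134334882 tilt 1.68 F [ 0.72 -0.53 -2.  ] w 0.04589129998855018 t 9.85
```

Call:
{"op": "play_rows", "data": {
  "commands": [
    {"x": 0.3,"y": 0.3,"z": -15,"spin": 0},
    {"x": 0.3,"y": 0.3,"z": -15,"spin": 0},
    {"x": 0.3,"y": 0.3,"z": -20,"spin": 0},
    {"x": 0.3,"y": 0.3,"z": -20,"spin": 0},
    {"x": 0.3,"y": 0.3,"z": -15,"spin": 0}
  ]
}}

```text
time: 10.35
position: [0.5462, 0.0833, 0.1865]
tool_rot: [0.998, -0.061, 0.01, 0.01]
ft_force: [-0.3, 0.0, -1.3]
grip_width: 0.0457
```

```bash
python3 st.py .4595,-.183,.185,-7;python3 look.py p9 side 140 380 100 280 t
```

```text
[0.5462 0.0833 0.1865] [ 0.0192 -0.0203] q6 1.67
tool shift mm [-53.5 274.9   5.2] phi -7.02 spin -0.0002797566031625217 tilt 1.6 F [-0.25  0.02 -1.32] w 0.04570674831106739 t 10.35
[0.5478689  0.08334189 0.18894478] [ 0.7   0.13 -0.14]
```

View pics/p9.png

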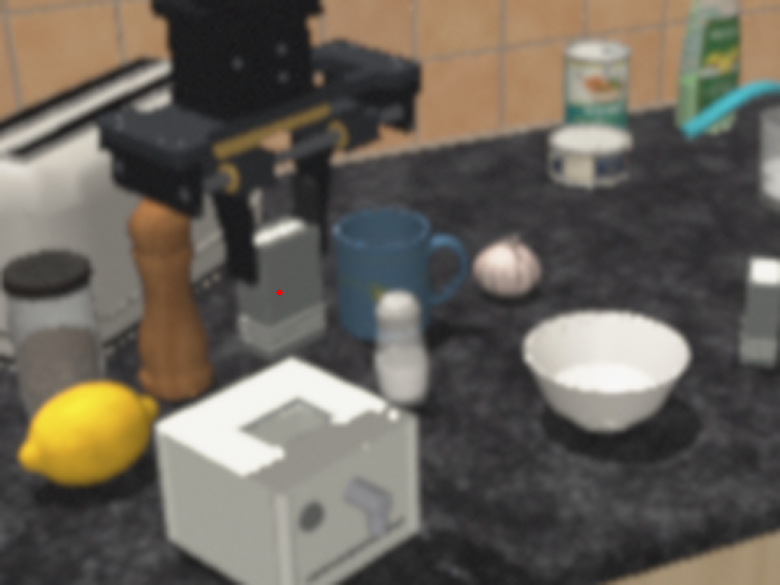

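Call:
{"op": "play_rows", "data": {
  "commands": [
    {"x": -4,"y": 20,"z": 0,"spin": 0},
    {"x": -8,"y": 35,"z": 0,"spin": 0},
    {"x": -8,"y": 40,"z": 0,"spin": 0},
    {"x": -8,"y": 40,"z": 0,"spin": 0},
    {"x": -8,"y": 40,"z": 0,"spin": 0},
    {"x": -8,"y": 40,"z": 0,"spin": 0},
    {"x": -8,"y": 40,"z": 0,"spin": 0},
    {"x": -3,"y": 20,"z": 0,"spin": 0}
  ]
}}

```text
time: 11.2
position: [0.4584, -0.1883, 0.1942]
tool_rot: [0.998, -0.057, 0.016, 0.009]
ft_force: [0.5, 0.7, -1.5]
grip_width: 0.046
```

```bash
python3 st.py .4595,-.183,.045,-7
```

```text
[ 0.4584 -0.1883  0.1942] [ 0.0309 -0.0203] q6 1.07
tool shift mm [ -4.5  -7.9 149. ] phi -6.49 spin 0.008957096720017939 tilt 2.12 F [ 0.51  0.72 -1.54] w 0.04598258761226896 t 11.2
```

Call:
{"op": "play_rows", "data": {
  "commands": [
    {"x": -3,"y": -5,"z": 15,"spin": 0},
    {"x": -1,"y": -1,"z": 25,"spin": 0},
    {"x": -1,"y": -0.5,"z": 30,"spin": 0},
    {"x": -1,"y": -0.5,"z": 30,"spin": 0},
    {"x": -0.5,"y": -0.5,"z": 20,"spin": 0},
    {"x": 0,"y": -0.5,"z": 10,"spin": 0},
    {"x": 0,"y": 0,"z": 2,"spin": 0}
  ]
}}

```text
time: 11.9
position: [0.4579, -0.1892, 0.0598]
tool_rot: [0.998, -0.061, 0.019, 0.012]
ft_force: [-0.4, -0.3, -1.1]
grip_width: 0.046
```

```bash
python3 st.py .4595,-.183,.045,-7;python3 look.py p10 side 250 400 100 260 t
```

```text
[ 0.4579 -0.1892  0.0598] [ 0.0368 -0.0258] q6 1.07
tool shift mm [ 0.3 -6.6 14.7] phi -6.99 spin 0.00022095588522977387 tilt 2.58 F [-0.39 -0.35 -1.06] w 0.04603810810504402 t 11.9
[ 0.45803525 -0.18925561  0.06009233] [-0.06 -0.63 -1.95]
```

View pics/p10.png

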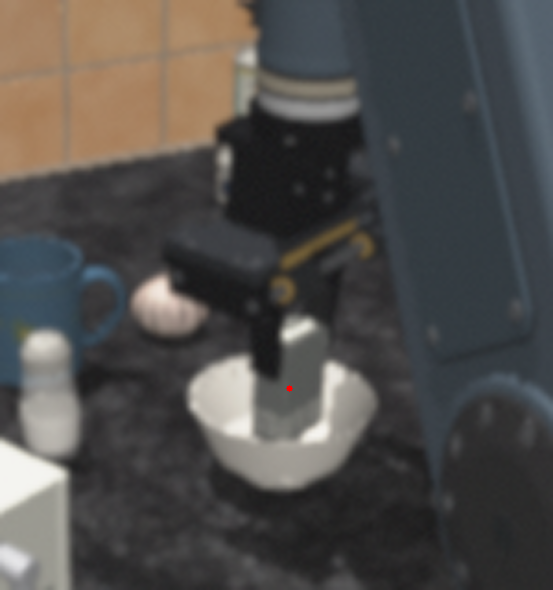

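Call:
{"op": "play_rows", "data": {
  "commands": [
    {"x": 0,"y": -5.5,"z": 4,"spin": 0},
    {"x": 0,"y": -1,"z": 6,"spin": 0},
    {"x": 0,"y": 0,"z": 3,"spin": 0}
  ]
}}

```text
time: 12.25
position: [0.4615, -0.1838, 0.0487]
tool_rot: [0.998, -0.061, 0.022, 0.013]
ft_force: [0.1, 0.3, -0.4]
grip_width: 0.0463
```

Call:
{"op": "play_rows", "data": {
  "commands": [
    {"x": 0,"y": 0,"z": 2,"spin": 0}
  ]
}}

```text
time: 12.35
position: [0.4619, -0.1839, 0.0469]
tool_rot: [0.998, -0.061, 0.022, 0.014]
ft_force: [-0.4, -0.4, -1.8]
grip_width: 0.046
```

Call:
{"op": "play_rows", "data": {
  "commands": [
    {"x": 0,"y": 0,"z": 2,"spin": 0}
  ]
}}

```text
time: 12.45
position: [0.4623, -0.184, 0.0451]
tool_rot: [0.998, -0.061, 0.023, 0.014]
ft_force: [-0.4, 0.1, -1.0]
grip_width: 0.0462
```

Call:
{"op": "play_rows", "data": {
  "commands": [
    {"x": -0.5,"y": 0,"z": 2,"spin": 0}
  ]
}}

```text
time: 12.55
position: [0.4622, -0.1842, 0.0431]
tool_rot: [0.998, -0.061, 0.023, 0.014]
ft_force: [0.6, 0.8, -0.9]
grip_width: 0.0459
```

Call:
{"op": "play_rows", "data": {
  "commands": [
    {"x": -0.5,"y": 0,"z": 1.5,"spin": 0}
  ]
}}

```text
time: 12.65
position: [0.4618, -0.1844, 0.0417]
tool_rot: [0.998, -0.061, 0.023, 0.014]
ft_force: [-0.7, -1.2, 3.4]
grip_width: 0.0458
```

Call:
{"op": "play_rows", "data": {
  "commands": [
    {"x": -0.5,"y": 0,"z": 1.5,"spin": 0}
  ]
}}

```text
time: 12.75
position: [0.4617, -0.1846, 0.0409]
tool_rot: [0.998, -0.061, 0.024, 0.015]
ft_force: [-2.5, 1.0, 16.0]
grip_width: 0.046
```

Call:
{"op": "play_rows", "data": {
  "commands": [
    {"x": 0,"y": 0,"z": -1.5,"spin": 0},
    {"x": 0,"y": 0,"z": 0,"spin": 0},
    {"x": 0,"y": 0,"z": 0,"spin": 0},
    {"x": 0,"y": 0,"z": 0,"spin": 0}
  ],
  "grip": 0.75
}}

```text
time: 13.15
position: [0.4623, -0.1853, 0.0431]
tool_rot: [0.998, -0.061, 0.025, 0.015]
ft_force: [0.1, -0.2, -0.8]
grip_width: 0.0636
```

```bash
python3 st.py .4595,-.183,.045,-7;python3 look.py p11 side 250 400 100 260 t
```

```text
[ 0.4623 -0.1853  0.0431] [ 0.0475 -0.0332] q6 1.09
tool shift mm [-2.9 -1.8 -2.1] phi -6.94 spin 0.0010071366767256135 tilt 3.32 F [ 0.15 -0.19 -0.79] w 0.06361599779849315 t 13.15
[ 0.46224018 -0.18522459  0.04306037] [-0.65 -0.19 -0.19]
```

View pics/p11.png

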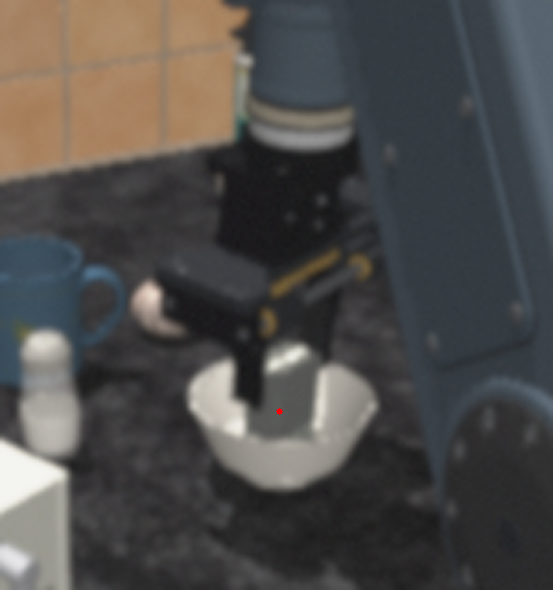

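Call:
{"op": "play_rows", "data": {
  "commands": [
    {"x": 0.4,"y": 0.3,"z": -10,"spin": 0},
    {"x": 0.9,"y": 0.6,"z": -20,"spin": 0},
    {"x": 0.9,"y": 0.6,"z": -25,"spin": 0},
    {"x": 0,"y": 0,"z": -30,"spin": 0},
    {"x": 0,"y": 0,"z": -20,"spin": 0}
  ]
}}

```text
time: 13.7
position: [0.4571, -0.1822, 0.1503]
tool_rot: [0.998, -0.061, 0.021, 0.013]
ft_force: [0.5, 0.4, -0.1]
grip_width: 0.0657
```

```bash
python3 st.py .4003,-.3414,.12,22.4;python3 look.py p12 side 250 400 100 260;python3 look.py p13 top 260 400 170 290
```

```text
[ 0.4571 -0.1822  0.1503] [ 0.0404 -0.0283] q6 1.09
tool shift mm [-38.3 164.2  32.5] phi -6.97 spin -0.5125891739762544 tilt 2.82 F [ 0.47  0.4  -0.08] w 0.06568290425054542 t 13.7
[ 0.45860531 -0.18305343  0.15290256] [ 0.36 -0.21  1.84]
[ 0.45847461 -0.18303587  0.15130118] [ 0.6  -0.32 -0.09]
```

View pics/p12.png

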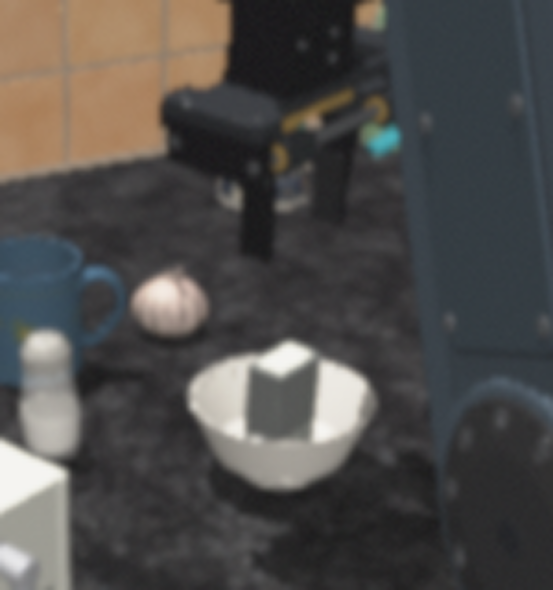

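View pics/p13.png

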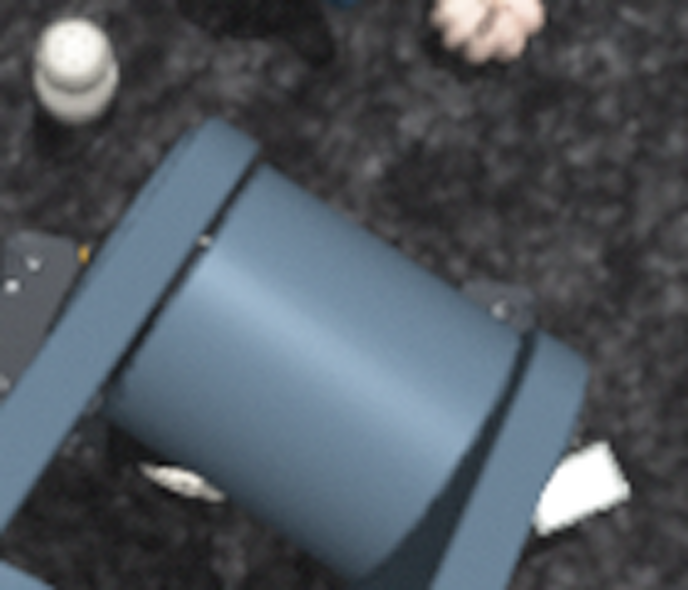

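Call:
{"op": "play_rows", "data": {
  "commands": [
    {"x": -8,"y": 20,"z": 0,"spin": -0.06},
    {"x": -8,"y": 30,"z": 0,"spin": -0.1},
    {"x": -6,"y": 30,"z": 0,"spin": -0.1},
    {"x": 2,"y": 30,"z": 0,"spin": -0.1},
    {"x": 8,"y": 25,"z": 0,"spin": -0.1},
    {"x": 5,"y": 12,"z": 0,"spin": -0.05}
  ],
  "grip": 1
}}

```text
time: 14.4
position: [0.459, -0.3229, 0.1532]
tool_rot: [0.979, 0.204, 0.017, 0.017]
ft_force: [0.1, -0.5, 0.1]
grip_width: 0.0868
```

```bash
python3 st.py .4003,-.3414,.12,22.4
```

```text
[ 0.459  -0.3229  0.1532] [ 0.0394 -0.0256] q6 0.33
tool shift mm [-62.   -7.8  31.4] phi 23.6 spin 0.020975916826959075 tilt 2.69 F [ 0.12 -0.5   0.08] w 0.08677207750942041 t 14.4
```

Call:
{"op": "play_rows", "data": {
  "commands": [
    {"x": -20,"y": -3,"z": 0,"spin": 0.02},
    {"x": -22,"y": -3,"z": 0,"spin": 0},
    {"x": -15,"y": -2,"z": 0,"spin": 0},
    {"x": -4,"y": 0,"z": 0,"spin": 0}
  ]
}}

```text
time: 14.8
position: [0.3986, -0.341, 0.1476]
tool_rot: [0.981, 0.194, 0.016, 0.015]
ft_force: [0.9, -0.4, 0.6]
grip_width: 0.0871
```

```bash
python3 st.py .4003,-.3414,.031,22.4; python3 look.py p14 top 320 420 220 300 t; python3 look.py p15 side 320 420 130 240 t
```

```text
[ 0.3986 -0.341   0.1476] [ 0.0378 -0.0231] q6 0.23
tool shift mm [ -1.6  -3.2 116.6] phi 22.46 spin 0.0009894768799659597 tilt 2.54 F [ 0.93 -0.4   0.61] w 0.0871166374344204 t 14.8
[ 0.39869061 -0.34118281  0.14769371] [-1.25 -0.4   0.08]
[ 0.39967671 -0.34129556  0.14801632] [0.9  0.28 0.87]
```

View pics/p14.png

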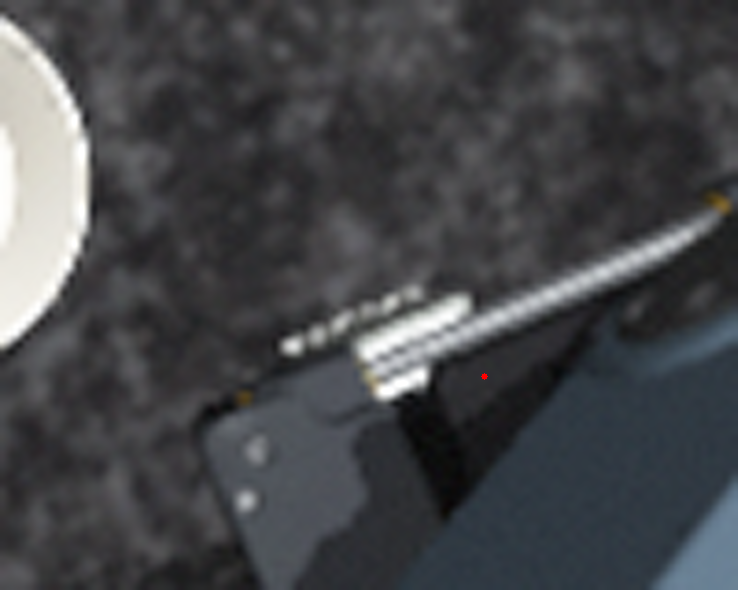

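View pics/p15.png

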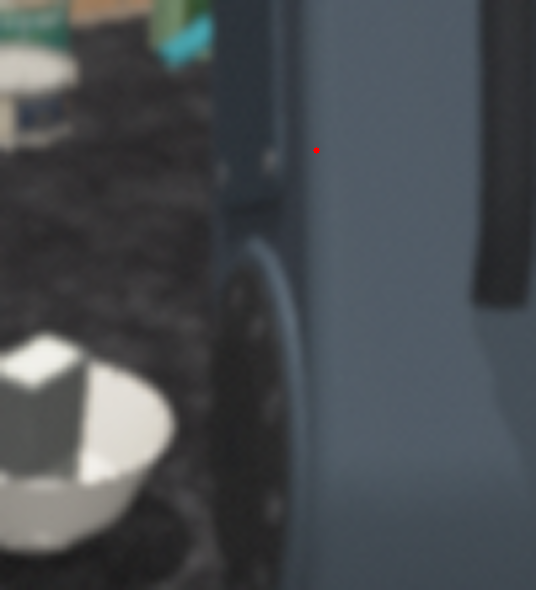

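Call:
{"op": "play_rows", "data": {
  "commands": [
    {"x": -0.4,"y": -0.6,"z": 20,"spin": 0},
    {"x": -0.4,"y": -0.6,"z": 25,"spin": 0},
    {"x": -0.4,"y": -0.6,"z": 25,"spin": 0},
    {"x": -0.4,"y": -0.6,"z": 15,"spin": 0},
    {"x": 0,"y": 0,"z": 0,"spin": 0}
  ]
}}

```text
time: 15.4
position: [0.406, -0.3429, 0.0611]
tool_rot: [0.98, 0.195, 0.019, 0.018]
ft_force: [-1.0, 0.4, -0.1]
grip_width: 0.0869
```

```bash
python3 st.py .4014,-.3421,.032,22.4; python3 look.py p16 top 320 420 220 300 
```

```text
[ 0.406  -0.3429  0.0611] [ 0.0445 -0.0287] q6 0.23
tool shift mm [-4.8 -3.8 28.8] phi 22.59 spin 0.0033230845989023704 tilt 3.04 F [-0.96  0.42 -0.14] w 0.08685029178584354 t 15.4
[ 0.4063727  -0.34334843  0.06191397] [-0.78  0.1  -0.39]
```

View pics/p16.png

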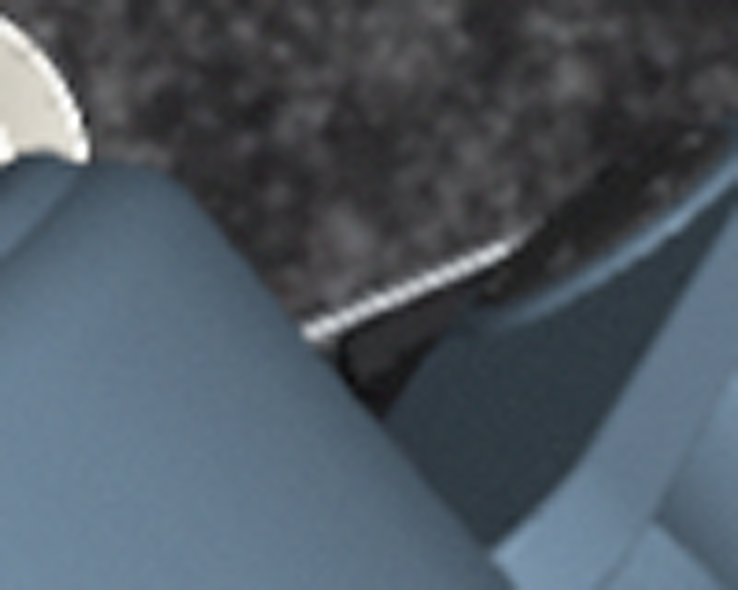

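Call:
{"op": "play_rows", "data": {
  "commands": [
    {"x": -4.2,"y": -2.6,"z": 0,"spin": 0.003},
    {"x": -0.5,"y": -0.4,"z": 8,"spin": 0},
    {"x": -0.3,"y": -0.4,"z": 8,"spin": 0}
  ]
}}

```text
time: 15.75
position: [0.4033, -0.3443, 0.0478]
tool_rot: [0.98, 0.194, 0.021, 0.022]
ft_force: [-0.6, 0.3, 0.3]
grip_width: 0.0869
```

```bash
python3 st.py .4016,-.3423,.032,22.4
```

```text
[ 0.4033 -0.3443  0.0478] [ 0.0499 -0.0354] q6 0.22
tool shift mm [-1.3 -3.4 15.6] phi 22.49 spin 0.001532415963759991 tilt 3.51 F [-0.59  0.28  0.31] w 0.0868875029589891 t 15.75
```

Call:
{"op": "play_rows", "data": {
  "commands": [
    {"x": -0.9,"y": -2.6,"z": 6,"spin": 0},
    {"x": -0.3,"y": -0.4,"z": 6,"spin": 0},
    {"x": 0,"y": 0,"z": 3,"spin": 0}
  ]
}}

```text
time: 16.05
position: [0.4016, -0.3425, 0.0314]
tool_rot: [0.98, 0.194, 0.021, 0.022]
ft_force: [-0.6, -1.1, 0.1]
grip_width: 0.087
```

```bash
python3 st.py .4018,-.3425,.032,22.4
```

```text
[ 0.4016 -0.3425  0.0314] [ 0.0502 -0.0358] q6 0.22
tool shift mm [ 0.2  0.1 -0.6] phi 22.47 spin 0.0012655288526227943 tilt 3.53 F [-0.59 -1.14  0.1 ] w 0.08700418928462605 t 16.05
```

Call:
{"op": "play_rows", "data": {
  "commands": [
    {"x": 0,"y": 0,"z": 0,"spin": 0},
    {"x": 0,"y": 0,"z": 0,"spin": 0},
    {"x": 0,"y": 0,"z": 0,"spin": 0},
    {"x": 0,"y": 0,"z": 0,"spin": 0},
    {"x": 0,"y": 0,"z": 0,"spin": 0},
    {"x": 0,"y": 0,"z": 0,"spin": 0},
    {"x": 0,"y": 0,"z": 0,"spin": 0}
  ],
  "grip": 0,
  "newtons": 5
}}

```text
time: 16.75
position: [0.4018, -0.3427, 0.0313]
tool_rot: [0.98, 0.194, 0.021, 0.023]
ft_force: [1.1, 0.4, -0.6]
grip_width: 0.0466
```

```bash
python3 st.py .4018,-.3425,.032,22.4
```

```text
[ 0.4018 -0.3427  0.0313] [ 0.0504 -0.036 ] q6 0.22
tool shift mm [ 0.1 -0.2 -0.7] phi 22.46 spin 0.0010814492269928062 tilt 3.55 F [ 1.06  0.36 -0.55] w 0.04658036969434983 t 16.75
```

Call:
{"op": "play_rows", "data": {
  "commands": [
    {"x": 0,"y": 0,"z": 0,"spin": 0},
    {"x": 0,"y": 0,"z": -4,"spin": 0},
    {"x": 0.5,"y": 0.8,"z": -15,"spin": 0},
    {"x": 0.6,"y": 1,"z": -20,"spin": 0},
    {"x": 0.8,"y": 1.3,"z": -25,"spin": 0},
    {"x": 0.8,"y": 1.3,"z": -25,"spin": 0},
    {"x": 0.8,"y": 1.3,"z": -25,"spin": 0},
    {"x": 0.8,"y": 1.3,"z": -25,"spin": 0}
  ],
  "newtons": 20
}}

```text
time: 17.55
position: [0.3985, -0.339, 0.1721]
tool_rot: [0.981, 0.194, 0.018, 0.017]
ft_force: [1.3, -0.1, -1.5]
grip_width: 0.0465
```

```bash
python3 st.py .548,.083,.18,-7; python3 look.py p17 side 330 450 70 220 t; python3 look.py p18 top 310 430 200 300
```

```text
[ 0.3985 -0.339   0.1721] [ 0.0425 -0.0256] q6 0.24
tool shift mm [ 299.3 -332.8  -12.4] phi 22.43 spin 0.5136162512482891 tilt 2.84 F [ 1.26 -0.11 -1.49] w 0.04648224448162005 t 17.55
[ 0.4004749  -0.3412927   0.17622956] [ 0.88 -0.21  1.18]
[ 0.40045646 -0.34144755  0.17457131] [ 0.33 -0.22 -1.11]
```

View pics/p18.png

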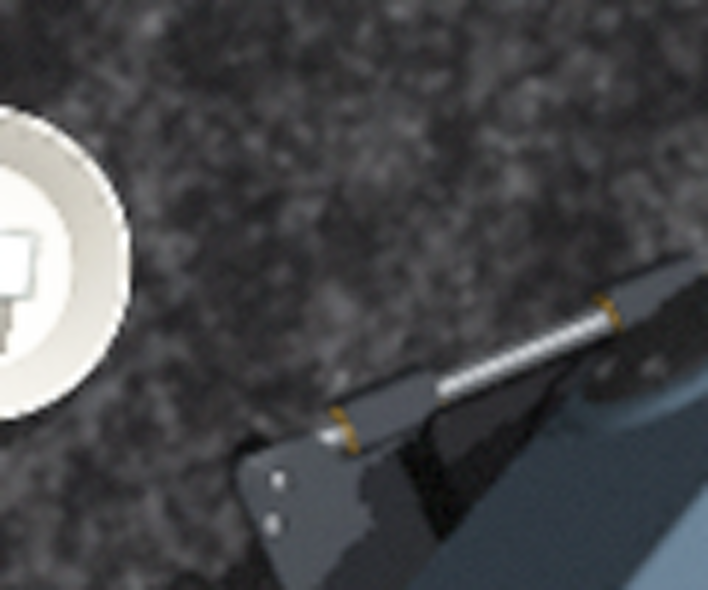

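Call:
{"op": "play_rows", "data": {
  "commands": [
    {"x": 14,"y": -15,"z": -1,"spin": 0},
    {"x": 25,"y": -28,"z": -1,"spin": 0},
    {"x": 27,"y": -30,"z": -1,"spin": 0},
    {"x": 27,"y": -30,"z": -1,"spin": 0},
    {"x": 27,"y": -30,"z": -1,"spin": 0},
    {"x": 27,"y": -30,"z": -1,"spin": 0},
    {"x": 27,"y": -30,"z": -1,"spin": 0},
    {"x": 27,"y": -30,"z": -1,"spin": 0}
  ]
}}

```text
time: 18.45
position: [0.5006, -0.0533, 0.1725]
tool_rot: [0.982, 0.188, 0.017, 0.02]
ft_force: [0.2, -0.1, -0.9]
grip_width: 0.0467
```

```bash
python3 st.py .548,.083,.18,-7
```

```text
[ 0.5006 -0.0533  0.1725] [ 0.041  -0.0326] q6 0.89
tool shift mm [  94.7 -108.7  -10. ] phi 21.74 spin 0.5016164741345036 tilt 3.0 F [ 0.19 -0.07 -0.94] w 0.04674588093441619 t 18.45
```

Call:
{"op": "play_rows", "data": {
  "commands": [
    {"x": 27,"y": -30,"z": -2,"spin": 0},
    {"x": 26,"y": -30,"z": -2,"spin": 0},
    {"x": 18,"y": -22,"z": -2,"spin": 0},
    {"x": 8,"y": -10,"z": -1,"spin": 0.05},
    {"x": 0,"y": 0,"z": 0,"spin": 0.12},
    {"x": 0,"y": 0,"z": 0,"spin": 0.14},
    {"x": 0,"y": 0,"z": 0,"spin": 0.12},
    {"x": 0,"y": 0,"z": 0,"spin": 0.06}
  ]
}}

```text
time: 19.25
position: [0.5343, 0.0749, 0.1678]
tool_rot: [0.998, -0.06, 0.013, 0.014]
ft_force: [-0.5, 0.4, -1.4]
grip_width: 0.0463
```

```bash
python3 st.py .548,.083,.18,-7;python3 look.py p19 side 170 290 120 250 t
```

```text
[0.5343 0.0749 0.1678] [ 0.0248 -0.029 ] q6 1.66
tool shift mm [ 13.   -9.3 -12. ] phi -6.84 spin 0.0027756425968626683 tilt 2.19 F [-0.46  0.36 -1.44] w 0.04633862781203756 t 19.25
[0.53398135 0.07488125 0.16767891] [-0.8  -0.41 -1.46]
```

View pics/p19.png

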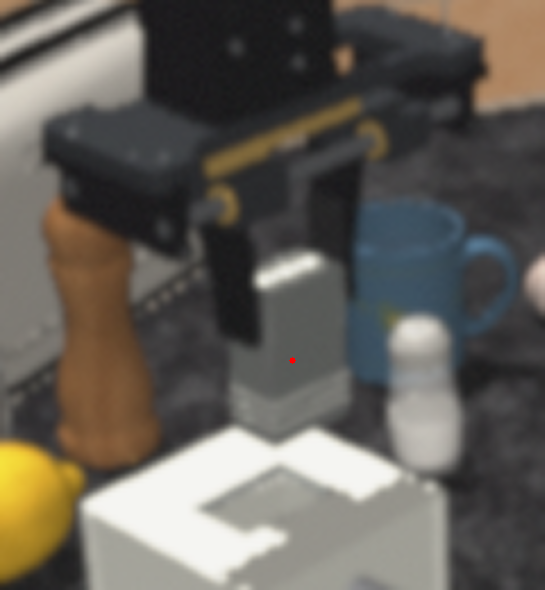

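```bash
cat > cart.py <<'E'
from rig import robot
from h import *
o=robot.get_obs(); R=Ro.from_quat(o["tool_rot"]).as_matrix()
a=np.radians(22.47); zx,zy=.0503,-.036; z=np.array([zx,zy,-np.sqrt(1-zx*zx-zy*zy)])
x=np.array([np.cos(a),np.sin(a),0]); x-=z*(x@z); x/=np.linalg.norm(x); Rp=np.stack([x,np.cross(z,x),z],1)
c=Rp.T@(np.array([.4003,-.3414,.0375])-[.4018,-.3427,.0313])
d=Rp.T@np.array([0,0,-1.])
for nm,ax in(("rigid",d),("settled",np.array([d[0],0,d[2]])/np.hypot(d[0],d[2]))):
    C=o["position"]+R@c; A=R@ax; B=C+A*.0375
    print(nm,"centre",C.round(4),"axis",A[:2].round(4),"bottom",B.round(4),"err to bay in tool(mm)",((R.T@(np.array([.548,.0835,B[2]])-B))*1000).round(1)[:2])
plan(o,[.548,.0835,.1],-7)
E
python3 cart.py
```

```text
rigid centre [0.5333 0.0766 0.1739] axis [-0.002   0.0271] bottom [0.5333 0.0776 0.1364] err to bay in tool(mm) [13.9 -7.6]
settled centre [0.5333 0.0766 0.1739] axis [-0.0084 -0.025 ] bottom [0.533  0.0756 0.1364] err to bay in tool(mm) [13.9 -9.6]
tool shift mm [ 11.  -12.   67.7] phi -6.9 spin 0.0017433469379338055 tilt 2.16 F [-0.8  -0.41 -1.46] w 0.046413398326837906 t 19.3
```

Call:
{"op": "play_rows", "data": {
  "commands": [
    {"x": 7,"y": -5,"z": 5,"spin": 0},
    {"x": 6,"y": -4,"z": 8,"spin": 0},
    {"x": 0,"y": 0,"z": 8,"spin": 0},
    {"x": 0,"y": 0,"z": 0,"spin": 0}
  ]
}}

```text
time: 19.7
position: [0.5484, 0.0823, 0.1426]
tool_rot: [0.998, -0.059, 0.011, 0.014]
ft_force: [-0.2, 0.3, -0.6]
grip_width: 0.047
```

```bash
python3 cart.py;python3 look.py p20 side 190 270 165 245; python3 look.py p21 top 150 230 165 250
```

```text
rigid centre [0.5477 0.084  0.1489] axis [-0.0061  0.0274] bottom [0.5475 0.085  0.1114] err to bay in tool(mm) [0.7 1.5]
settled centre [0.5477 0.084  0.1489] axis [-0.0122 -0.0248] bottom [0.5473 0.0831 0.1114] err to bay in tool(mm) [ 0.7 -0.5]
tool shift mm [-1.5 -2.2 42.6] phi -6.69 spin 0.005375536431966907 tilt 2.01 F [-0.18  0.32 -0.64] w 0.046955066820411354 t 19.7
[0.548753   0.08228611 0.14311885] [-0.41 -1.15 -0.12]
[0.54902037 0.08221248 0.14375455] [ 0.5  -0.52 -0.62]
```

View pics/p20.png

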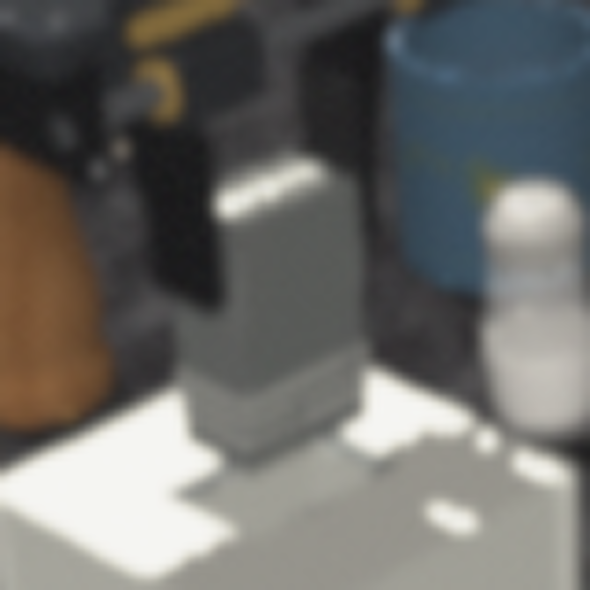

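View pics/p21.png

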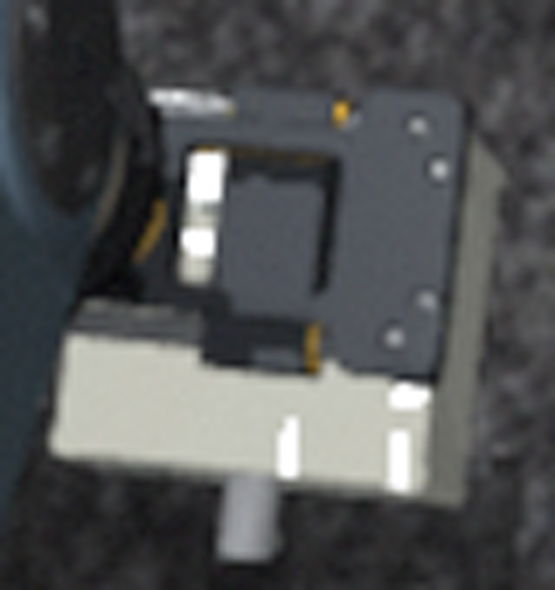

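```bash
cat > ov.py <<'E'
import sys
from rig import robot,cams
from h import *
o=robot.get_obs(); s=cams.camera("side"); R=Ro.from_quat(o["tool_rot"]).as_matrix()
a=np.radians(22.47); zx,zy=.0503,-.036; z=np.array([zx,zy,-np.sqrt(1-zx*zx-zy*zy)])
x=np.array([np.cos(a),np.sin(a),0]); x-=z*(x@z); x/=np.linalg.norm(x); Rp=np.stack([x,np.cross(z,x),z],1)
c=Rp.T@(np.array([.4003,-.3414,.0375])-[.4018,-.3427,.0313])
b=np.radians(22.4);Rc=np.array([[np.cos(b),-np.sin(b),0],[np.sin(b),np.cos(b),0],[0,0,1]])
K=np.array([[i,j,k] for k in(-.0375,.0375) for i,j in((-.014,-.023),(.014,-.023),(.014,.023),(-.014,.023))])
x0,y0,f=190,165,8
im=cv2.resize(s["img"][165:245,190:280],None,fx=f,fy=f,interpolation=2)[:,:,::-1].copy()
d=Rp.T@np.array([0,0,-1.]);
for mode,col in((0,(0,0,255)),(1,(0,200,0))):
    M=Rp.T@Rc
    if mode: M=np.diag([1,-1,-1.])@np.eye(3); t=np.arctan2(d[0],d[2]); M=Ro.from_euler('y',t).as_matrix()@M
    P=o["position"]+(c+K@M.T)@R.T; q=((proj(s,P)-[x0,y0]+.5)*f-.5).round().astype(int)
    for k in(0,4): cv2.polylines(im,[q[k:k+4]],True,col,1)
    for k in range(4): cv2.line(im,tuple(map(int,q[k])),tuple(map(int,q[k+4])),col,1)
cv2.imwrite(f"pics/{sys.argv[1]}.png",im)
E
python3 ov.py p22
```

```text
(no output)
```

View pics/p22.png

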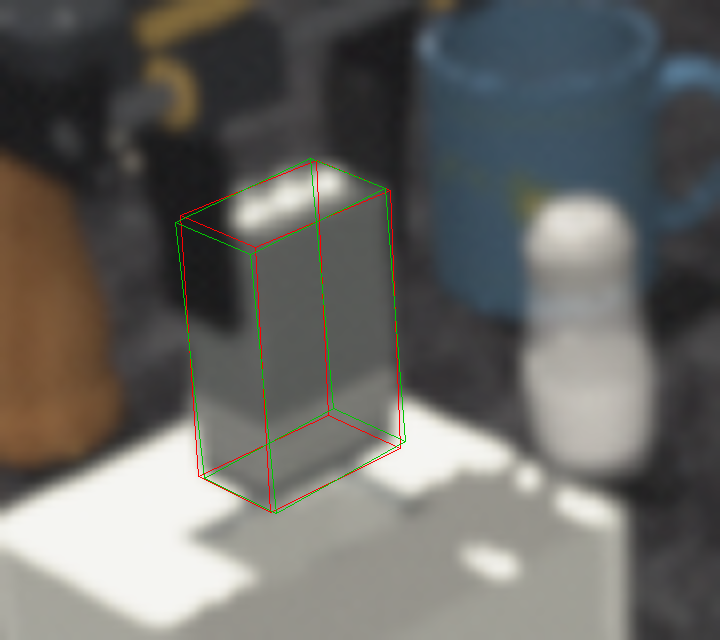

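Call:
{"op": "play_rows", "data": {
  "commands": [
    {"x": 0,"y": 0.3,"z": 6,"spin": 0.004},
    {"x": -0.1,"y": 0,"z": 5,"spin": 0}
  ]
}}

```text
time: 20.05
position: [0.5502, 0.0814, 0.1338]
tool_rot: [0.998, -0.061, 0.014, 0.014]
ft_force: [0.2, 0.8, -0.9]
grip_width: 0.0465
```

```bash
python3 cart.py
```

```text
rigid centre [0.5495 0.0831 0.14  ] axis [-0.0001  0.0272] bottom [0.5495 0.0841 0.1025] err to bay in tool(mm) [-1.4  0.8]
settled centre [0.5495 0.0831 0.14  ] axis [-0.0065 -0.0249] bottom [0.5493 0.0822 0.1025] err to bay in tool(mm) [-1.4 -1.2]
tool shift mm [-3.4 -2.7 33.6] phi -6.97 spin 0.0005733765137805005 tilt 2.23 F [ 0.16  0.8  -0.85] w 0.04651501950261007 t 20.05
```

Call:
{"op": "play_rows", "data": {
  "commands": [
    {"x": -1.2,"y": -0.2,"z": 3,"spin": 0},
    {"x": -0.2,"y": -0.1,"z": 3,"spin": 0}
  ]
}}

```text
time: 20.25
position: [0.5486, 0.0816, 0.1271]
tool_rot: [0.998, -0.061, 0.014, 0.014]
ft_force: [-1.2, -0.3, -1.3]
grip_width: 0.0462
```

```bash
python3 cart.py
```

```text
rigid centre [0.5479 0.0833 0.1333] axis [-0.0004  0.0272] bottom [0.5479 0.0843 0.0958] err to bay in tool(mm) [0.2 0.8]
settled centre [0.5479 0.0833 0.1333] axis [-0.0068 -0.0249] bottom [0.5477 0.0823 0.0958] err to bay in tool(mm) [ 0.2 -1.2]
tool shift mm [-1.6 -2.5 27. ] phi -6.98 spin 0.0003470944347360341 tilt 2.21 F [-1.23 -0.35 -1.34] w 0.04615675142758066 t 20.25
```

Call:
{"op": "play_rows", "data": {
  "commands": [
    {"x": 0,"y": 0,"z": 2,"spin": 0}
  ]
}}

```text
time: 20.35
position: [0.5484, 0.0815, 0.1248]
tool_rot: [0.998, -0.061, 0.013, 0.014]
ft_force: [-0.4, -0.6, -1.5]
grip_width: 0.0462
```

Call:
{"op": "play_rows", "data": {
  "commands": [
    {"x": 0,"y": 0,"z": 2,"spin": 0}
  ]
}}

```text
time: 20.45
position: [0.5485, 0.0814, 0.1226]
tool_rot: [0.998, -0.061, 0.013, 0.014]
ft_force: [-0.8, 0.9, -0.7]
grip_width: 0.0463
```

Call:
{"op": "play_rows", "data": {
  "commands": [
    {"x": 0,"y": 0,"z": 2,"spin": 0}
  ]
}}

```text
time: 20.55
position: [0.5485, 0.0814, 0.1204]
tool_rot: [0.998, -0.061, 0.014, 0.014]
ft_force: [0.6, -0.3, -1.4]
grip_width: 0.0465
```

Call:
{"op": "play_rows", "data": {
  "commands": [
    {"x": 0,"y": 0,"z": 2,"spin": 0}
  ]
}}

```text
time: 20.65
position: [0.5487, 0.0813, 0.1183]
tool_rot: [0.998, -0.061, 0.014, 0.014]
ft_force: [0.6, -0.5, -1.6]
grip_width: 0.0464
```

Call:
{"op": "play_rows", "data": {
  "commands": [
    {"x": 0,"y": 0,"z": 2,"spin": 0}
  ]
}}

```text
time: 20.75
position: [0.5489, 0.0812, 0.1162]
tool_rot: [0.998, -0.061, 0.014, 0.014]
ft_force: [0.5, -0.7, -1.6]
grip_width: 0.0464
```

Call:
{"op": "play_rows", "data": {
  "commands": [
    {"x": -0.2,"y": -0.3,"z": 3,"spin": 0},
    {"x": -0.1,"y": -0.2,"z": 3,"spin": 0}
  ]
}}

```text
time: 20.95
position: [0.549, 0.0816, 0.11]
tool_rot: [0.998, -0.061, 0.014, 0.014]
ft_force: [-0.7, 0.6, -0.8]
grip_width: 0.0461
```

Call:
{"op": "play_rows", "data": {
  "commands": [
    {"x": -0.1,"y": -0.2,"z": 3,"spin": 0},
    {"x": -0.1,"y": -0.2,"z": 3,"spin": 0}
  ]
}}

```text
time: 21.15
position: [0.549, 0.0819, 0.1034]
tool_rot: [0.998, -0.061, 0.014, 0.014]
ft_force: [-1.1, -0.2, -0.5]
grip_width: 0.0465
```

```bash
python3 cart.py
```

```text
rigid centre [0.5484 0.0836 0.1096] axis [0.0003 0.0272] bottom [0.5484 0.0846 0.0721] err to bay in tool(mm) [-0.2  1.1]
settled centre [0.5484 0.0836 0.1096] axis [-0.0062 -0.0249] bottom [0.5481 0.0826 0.0721] err to bay in tool(mm) [-0.2 -0.8]
tool shift mm [-1.3 -1.6  3.3] phi -6.98 spin 0.00037274775374864975 tilt 2.24 F [-1.07 -0.22 -0.51] w 0.04653332888961639 t 21.15
```

Call:
{"op": "play_rows", "data": {
  "commands": [
    {"x": -0.1,"y": -0.2,"z": 3,"spin": 0},
    {"x": -0.1,"y": -0.2,"z": 3,"spin": 0}
  ]
}}

```text
time: 21.35
position: [0.549, 0.0822, 0.0967]
tool_rot: [0.998, -0.061, 0.014, 0.014]
ft_force: [-0.0, -0.3, -1.1]
grip_width: 0.0465
```

Call:
{"op": "play_rows", "data": {
  "commands": [
    {"x": -0.1,"y": -0.1,"z": 3,"spin": 0},
    {"x": 0,"y": -0.1,"z": 2,"spin": 0}
  ]
}}

```text
time: 21.55
position: [0.549, 0.0823, 0.091]
tool_rot: [0.998, -0.061, 0.014, 0.014]
ft_force: [-0.1, 0.6, -1.4]
grip_width: 0.0462
```

Call:
{"op": "play_rows", "data": {
  "commands": [
    {"x": 0,"y": 0,"z": 2,"spin": 0}
  ]
}}

```text
time: 21.65
position: [0.549, 0.0822, 0.0888]
tool_rot: [0.998, -0.061, 0.014, 0.014]
ft_force: [-0.7, -0.6, -1.2]
grip_width: 0.0464
```

Call:
{"op": "play_rows", "data": {
  "commands": [
    {"x": 0,"y": 0,"z": 2,"spin": 0}
  ]
}}

```text
time: 21.75
position: [0.5491, 0.0822, 0.0867]
tool_rot: [0.998, -0.061, 0.014, 0.014]
ft_force: [-1.3, 0.2, 2.7]
grip_width: 0.0465
```

Call:
{"op": "play_rows", "data": {
  "commands": [
    {"x": 0,"y": 0,"z": 0,"spin": 0},
    {"x": 0,"y": 0,"z": 0,"spin": 0},
    {"x": 0,"y": 0,"z": 0,"spin": 0},
    {"x": 0,"y": 0,"z": 0,"spin": 0}
  ],
  "grip": 0.8
}}

```text
time: 22.15
position: [0.5498, 0.0821, 0.0871]
tool_rot: [0.998, -0.061, 0.015, 0.014]
ft_force: [-0.6, 0.8, 0.6]
grip_width: 0.0671
```

Call:
{"op": "play_rows", "data": {
  "commands": [
    {"x": 0.2,"y": 0.3,"z": -12,"spin": 0},
    {"x": 0.4,"y": 0.6,"z": -20,"spin": 0},
    {"x": 0.4,"y": 0.6,"z": -20,"spin": 0}
  ]
}}

```text
time: 22.45
position: [0.547, 0.082, 0.1394]
tool_rot: [0.998, -0.061, 0.011, 0.014]
ft_force: [0.4, 0.1, -0.3]
grip_width: 0.069
```

```bash
python3 st.py .5485,.0828,.115,-7;python3 look.py p23 side 170 290 140 250
```

```text
[0.547  0.082  0.1394] [ 0.0208 -0.0288] q6 1.68
tool shift mm [ 0.8 -1.7 24.4] phi -6.98 spin 0.0003581284063378002 tilt 2.04 F [ 0.39  0.12 -0.29] w 0.06903776081841528 t 22.45
[0.54948261 0.08200351 0.14286023] [ 0.35 -0.68  0.57]
```

View pics/p23.png

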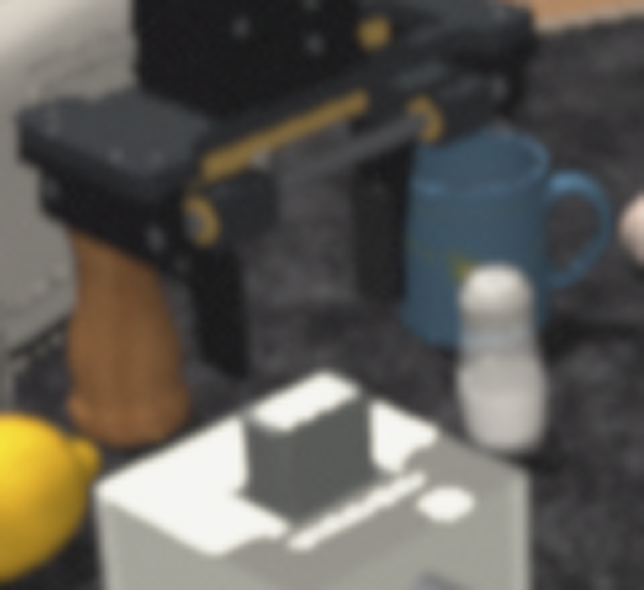

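Call:
{"op": "play_rows", "data": {
  "commands": [
    {"x": 0,"y": -1,"z": 0,"spin": 0},
    {"x": 0,"y": 0,"z": 0,"spin": 0},
    {"x": 0,"y": 0,"z": 0,"spin": 0},
    {"x": 0,"y": 0,"z": 0,"spin": 0},
    {"x": 0,"y": 0,"z": 0,"spin": 0},
    {"x": 0,"y": 0,"z": 0,"spin": 0},
    {"x": 0,"y": 0,"z": 5,"spin": 0},
    {"x": 0,"y": 0,"z": 6,"spin": 0}
  ],
  "grip": 0
}}

```text
time: 23.3
position: [0.5496, 0.0828, 0.1312]
tool_rot: [0.998, -0.061, 0.015, 0.014]
ft_force: [-1.2, -0.0, -1.0]
grip_width: 0.0135
```

```bash
python3 st.py .5485,.083,.113,-7
```

```text
[0.5496 0.0828 0.1312] [ 0.028  -0.0291] q6 1.68
tool shift mm [-1.7 -0.5 18.2] phi -6.96 spin 0.000699459987740659 tilt 2.32 F [-1.24 -0.04 -1.  ] w 0.013499887730753874 t 23.3
```

Call:
{"op": "play_rows", "data": {
  "commands": [
    {"x": -1.2,"y": -0.3,"z": 5,"spin": 0},
    {"x": 0,"y": 0,"z": 5,"spin": 0},
    {"x": 0,"y": 0,"z": 4,"spin": 0}
  ]
}}

```text
time: 23.6
position: [0.548, 0.0828, 0.1148]
tool_rot: [0.998, -0.061, 0.014, 0.014]
ft_force: [0.2, 0.4, 0.0]
grip_width: 0.001
```

Call:
{"op": "play_rows", "data": {
  "commands": [
    {"x": 0,"y": 0,"z": 2,"spin": 0}
  ]
}}

```text
time: 23.7
position: [0.5477, 0.0827, 0.1121]
tool_rot: [0.998, -0.061, 0.013, 0.014]
ft_force: [-1.3, -0.3, -0.1]
grip_width: 0.0002
```

Call:
{"op": "play_rows", "data": {
  "commands": [
    {"x": 0,"y": 0,"z": 2,"spin": 0}
  ]
}}

```text
time: 23.8
position: [0.5477, 0.0827, 0.1098]
tool_rot: [0.998, -0.061, 0.013, 0.014]
ft_force: [0.7, -0.4, -0.9]
grip_width: 0.0004
```

Call:
{"op": "play_rows", "data": {
  "commands": [
    {"x": 0,"y": 0,"z": 2,"spin": 0}
  ]
}}

```text
time: 23.9
position: [0.5479, 0.0826, 0.1079]
tool_rot: [0.998, -0.061, 0.013, 0.014]
ft_force: [-0.4, -0.6, 4.2]
grip_width: 0.0005
```

Call:
{"op": "play_rows", "data": {
  "commands": [
    {"x": 0,"y": 0,"z": 3,"spin": 0},
    {"x": 0,"y": 0,"z": 3,"spin": 0}
  ]
}}

```text
time: 24.1
position: [0.5483, 0.0825, 0.1027]
tool_rot: [0.998, -0.061, 0.014, 0.014]
ft_force: [-2.3, 0.5, 5.3]
grip_width: 0.0006
```

Call:
{"op": "play_rows", "data": {
  "commands": [
    {"x": 0,"y": 0,"z": 3,"spin": 0},
    {"x": 0,"y": 0,"z": 3,"spin": 0}
  ]
}}

```text
time: 24.3
position: [0.5485, 0.0825, 0.0972]
tool_rot: [0.998, -0.061, 0.014, 0.014]
ft_force: [-1.4, 0.3, 6.5]
grip_width: 0.0007
```

Call:
{"op": "play_rows", "data": {
  "commands": [
    {"x": 0,"y": 0,"z": 3,"spin": 0},
    {"x": 0,"y": 0,"z": 3,"spin": 0}
  ]
}}

```text
time: 24.5
position: [0.5487, 0.0825, 0.0917]
tool_rot: [0.998, -0.061, 0.014, 0.013]
ft_force: [-1.8, 1.7, 6.6]
grip_width: 0.0008
```

```bash
python3 st.py .5485,.083,.08,-7
```

```text
[0.5487 0.0825 0.0917] [ 0.0269 -0.0286] q6 1.68
tool shift mm [-0.6 -0.7 11.6] phi -6.97 spin 0.0006019641204227358 tilt 2.25 F [-1.8   1.69  6.62] w 0.0008008569222102595 t 24.5
```

Call:
{"op": "play_rows", "data": {
  "commands": [
    {"x": 0,"y": 0,"z": 2.5,"spin": 0},
    {"x": 0,"y": 0,"z": 2.5,"spin": 0}
  ]
}}

```text
time: 24.7
position: [0.5487, 0.0825, 0.0872]
tool_rot: [0.998, -0.061, 0.014, 0.013]
ft_force: [-2.0, 0.1, 5.4]
grip_width: 0.0005
```

Call:
{"op": "play_rows", "data": {
  "commands": [
    {"x": 0,"y": 0,"z": 2,"spin": 0},
    {"x": 0,"y": 0,"z": 2,"spin": 0}
  ]
}}

```text
time: 24.9
position: [0.5486, 0.0825, 0.0838]
tool_rot: [0.998, -0.061, 0.014, 0.013]
ft_force: [-1.9, 0.6, 9.8]
grip_width: 0.0005
```

Call:
{"op": "play_rows", "data": {
  "commands": [
    {"x": 0,"y": 0,"z": 2,"spin": 0}
  ]
}}

```text
time: 25.0
position: [0.5486, 0.0825, 0.0824]
tool_rot: [0.998, -0.061, 0.015, 0.013]
ft_force: [-2.5, -0.4, 8.9]
grip_width: 0.001
```

Call:
{"op": "play_rows", "data": {
  "commands": [
    {"x": 0,"y": 0,"z": 2,"spin": 0}
  ]
}}

```text
time: 25.1
position: [0.5485, 0.0826, 0.0811]
tool_rot: [0.998, -0.061, 0.015, 0.013]
ft_force: [-3.6, 1.2, 13.8]
grip_width: 0.0005
```

Call:
{"op": "play_rows", "data": {
  "commands": [
    {"x": 0,"y": 0,"z": 2,"spin": 0}
  ]
}}

```text
time: 25.2
position: [0.5485, 0.0826, 0.0806]
tool_rot: [0.998, -0.061, 0.015, 0.013]
ft_force: [-5.2, 1.3, 20.7]
grip_width: 0.0007
```

Call:
{"op": "play_rows", "data": {
  "commands": [
    {"x": 0,"y": 0,"z": 2,"spin": 0}
  ]
}}

```text
time: 25.3
position: [0.5487, 0.0826, 0.0806]
tool_rot: [0.998, -0.061, 0.015, 0.013]
ft_force: [-4.4, 0.4, 20.5]
grip_width: 0.0003
```

At the stop (about 20 N, position no longer moving). Take the press off.

Call:
{"op": "play_rows", "data": {
  "commands": [
    {"x": 0,"y": 0,"z": -3,"spin": 0},
    {"x": 0,"y": 0,"z": -4,"spin": 0},
    {"x": 0,"y": 0,"z": -6,"spin": 0}
  ]
}}

```text
time: 25.6
position: [0.5481, 0.0828, 0.0949]
tool_rot: [0.998, -0.06, 0.016, 0.014]
ft_force: [0.9, 0.3, -0.4]
grip_width: 0.0007
```

Call:
{"op": "play_rows", "data": {
  "commands": [
    {"x": 0,"y": 0,"z": -15,"spin": 0},
    {"x": 0,"y": 0,"z": -25,"spin": 0},
    {"x": 0,"y": 0,"z": -30,"spin": 0},
    {"x": 0,"y": 0,"z": -30,"spin": 0},
    {"x": 0,"y": 0,"z": 0,"spin": 0}
  ]
}}

```text
time: 26.1
position: [0.5457, 0.0857, 0.1965]
tool_rot: [0.998, -0.061, 0.015, 0.014]
ft_force: [0.7, -0.0, -0.6]
grip_width: 0.0006
```

```bash
python3 st.py .5485,.083,.08,-7;python3 look.py p24 side 170 400 120 290
```

```text
[0.5457 0.0857 0.1965] [ 0.0289 -0.0291] q6 1.68
tool shift mm [ -0.7  -0.7 116.5] phi -6.93 spin 0.0012795846556817835 tilt 2.35 F [ 0.71 -0.02 -0.59] w 0.000558414024907353 t 26.1
[0.54418262 0.08560337 0.19450522] [-0.02 -0.85 -1.01]
```

View pics/p24.png

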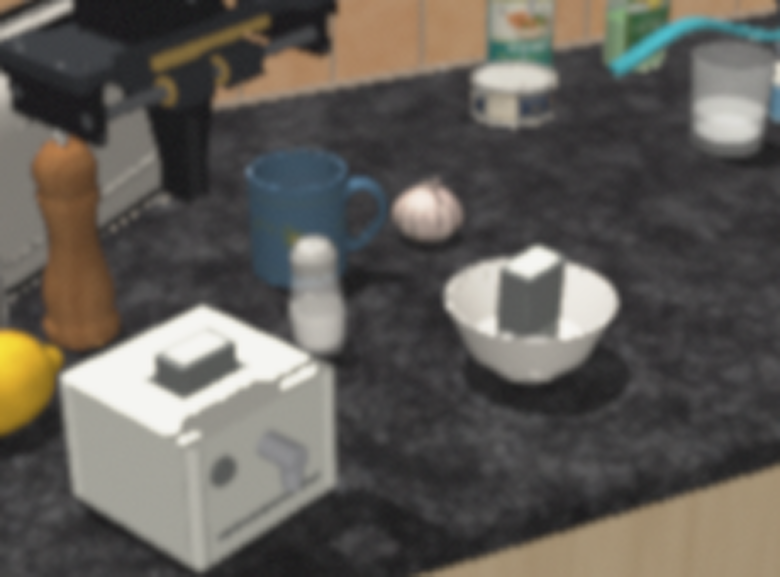

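```bash
python3 -c "
from rig import robot
print(robot.hand_in())"
```

```text
the job is handed in; nothing more can be done
None
```

The cartridge is changed and the job is handed in, at about 26 s of the 72 s allowed.

- **Old cartridge:** I pressed it down with shut fingers to the stop (about 17 N at the wrist) and it popped up. I then lifted it out and stood it upright in the white bowl. It met the bowl floor with a wrist reading of 16 N for one row.
- **New cartridge:** I put it into the bay without lateral contact forces and let go of it on the raised floor. I then pressed it to the stop (about 20 N). It stayed down when I took the press off.

**Last checks:** In the last side picture, the new cartridge sits at about the same held height as the old one did at the start. The old one stands in the bowl. The mug, salt shaker and garlic look where they were. The fingers are well clear with wrist force near zero. I took no last picture from the top camera.

**What disagreed:**
- **Fingertips:** the real fingertips sat about 18 to 21 mm above the reported TCP. I worked from the felt contact instead.
- **Tool tilt:** the tool drifted 2 to 3.5 degrees off vertical while moving. The rows could not correct this, so I allowed for it when placing.

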